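# Green-lidded culture jar from the twist-lock stack to the viewer stage

## Task

Unlock the green-lidded culture jar from the jar nested below it by twisting it, lift it off without forcing it, and set it down upright and gently on the viewer's stage plate, centred on the ringed cross between the two stops under the lens. Keep the jar upright all the way, do not knock the lens head, leave the white-lidded jar, the bottle and the dish where they are, and let go at the end.

Things in the scene. Friction and masses are not known exactly. Their poses are not given: they have to be found in the camera images.
- green_jar: Jar to move: green lid, 78 mm tall, 0.16 kg, starts locked on stand_a. Origin centre of underside, z up. 0-12 mm up: foot of 38 mm diameter with two lugs on its own +x and -x (out to 26 mm from the axis, 10 mm wide, lowest 4 mm). 12-56 mm: clear round body, 64 mm diameter. 56-68 mm: lid, also 64 mm. 68-78 mm: small hooks, within the lid's outline.
- stand_a: Fixed stand carrying the green-lidded jar, left or right of the viewer: steel disc 110 mm across with a white-lidded jar clamped in it. Origin under its centre at table height, z up. The upper jar rests on the clamped jar's lid, 74 mm up.
- nest_a (a point): Centre of that lid's flat top, 74 mm above stand_a's origin, same axes. Hooks on its +x and -x sides hang over the upper jar's lugs (2 mm play), plain posts at +y and -y stop sideways sliding; all end 10 mm above. Locked when the jar's x lies along this x (either way round); turned 45 to 90 degrees about the vertical, either way, the lugs are clear and the jar lifts straight out.
- white_jar: Same jar with a white lid, locked on top of stand_b; leave it alone. Origin centre of underside, z up, 64 mm diameter, 78 mm tall.
- stand_b: Fixed stand like stand_a, on the other side of the viewer, carrying the white-lidded jar. Origin under its centre at table height.
- viewer: Fixed inspection viewer. Origin at table height under the stage's centre; x points away from the robot at yaw 0, z up. White base 25 mm high (x -70 to 155, y -130 to 90 mm), on it a black square stage plate 140 x 140 mm, top at 35 mm. A round column of 28 mm diameter and 355 mm height stands at x 125, y -80 mm.
- stage_centre (a point): Centre of the cross on a lit white disc with an orange ring (72 mm across), on the stage plate's top, 35 mm above the table; axes as the viewer. Two aluminium stops, 60 mm long along x, 10 mm wide, 18 mm high, have their inner faces 37 mm either side of it in y (5 mm play on each side of a jar); open towards -x and +x.
- lens_head: Fixed lens head, origin and axes as the viewer. Over the stage centre a black barrel of 44 mm diameter, 220 to 265 mm above the table, then a white housing of 60 mm diameter up to 325 mm; an arm at 280 to 310 mm joins it to the column. A gripper pointing straight down hits it: hold the jar with the tool leaning back 35 to 45 degrees, from pick-up to release.
- lens_tip (a point): Centre of the lens barrel's lower face, 185 mm above the stage plate.
- bottle: Amber bottle, 56 mm diameter, 140 mm tall, loose bystander; origin under its centre.
- dish: Closed flat culture dish, 90 mm diameter, 14 mm tall, loose bystander; origin under its centre.
Things that resemble listed ones, but are neither listed nor needed, are in the scene too. Leave any pink or yellow look-alike of the stand_a alone. Leave any pink look-alike of the green_jar alone.

How it is judged:
On the way:
1. the green-lidded jar is lifted clear of the stack, upright (z of green_jar in the frame of stand_a above 0.092 m and angle between green_jar's own z axis and vertical below 0.35 rad), for 0.1 s.
At the end, for the whole second after the job is handed in: The green-lidded jar stands on the stage plate (underside within 4 mm of the plate), upright within 0.06 rad, its axis within 7 mm of the cross, at rest and released (horizontal distance between green_jar and stage_centre below 0.007 m and z of green_jar in the frame of stage_centre between -0.004 and 0.004 m and angle between green_jar's own z axis and vertical below 0.06 rad and linear speed of green_jar below 0.02 m/s); the robot touches nothing.
It fails at once if the jar was forced against the stack (over 50 N) (contact force between green_jar and stand_a above 50 N).
It fails at once if the green-lidded jar was tipped more than 35 degrees (angle between green_jar's own z axis and vertical above 0.61 rad).
It fails at once if the jar was dropped or banged onto the stage (over 0.45 m/s near it) (horizontal distance between green_jar and stage_centre below 0.03 m and linear speed of green_jar above 0.45 m/s and z of green_jar in the frame of stage_centre below 0.05 m).
It fails at once if the lens head was knocked (over 5 N) (contact force between lens_head and anything else above 5 N).
It fails at once if a bystander was moved more than 20 mm (distance of any of white_jar, bottle, dish from where it was at the start of the episode above 0.02 m).
It also fails if it takes over 59 s, if anything falls off the work surface, if the arm or the gripper's body presses on something with over 40 N, if the wrist force passes 120 N, or if a joint passes its speed limit or range.

## Robot

A 6-joint arm with a two-finger parallel gripper is mounted at the origin on the work surface. World frame = base frame: x ahead of the robot, y to its left, z up, the work surface at z = 0. Lengths are in m, angles in rad, forces in N, time in s.
With the tool pointing down it reaches from about 0.375 to 0.925 m from the base axis. Payload 5.7 kg.
Tool frame: the origin (TCP) lies between the finger pads; the fingertips stand 25 mm ahead of it and the grasp point (between the pads) lies 6 mm ahead of it; x points along the fingers, y is the direction in which the jaws open and shut, and the axes are right-handed (so a half turn about x gives the same grasp; the last joint's range is limited). The gripper opens to 85 mm and grips with 20 to 120 N. Pads are 22 mm wide; open, the fingers measure 114 mm over their backs; the gripper's body (76 mm by 85 mm) begins 54 mm behind the grasp point. The pads swing forward as they close: fully open they stand 13 mm farther back than shut.
Start: joints at [1.064, 0.359, 1.51, -0, 1.272, -0.115], TCP at [0.229, 0.555, 0.256] pointing down, gripper open.
Joint ranges: [-2.97, 2.97], [-1.01, 2.36], [0.21, 2.38], [-0.96, 4.11], [0.2, 2.71], [-2.98, 2.98]. Speed limits (rad/s): [2.39, 2.39, 3.14, 3.14, 3.14, 3.14].

## Interface

Orientations are given as a unit quaternion [x, y, z, w].
In Python, from rig import ctrl gives the robot as it stands.
- The arm moves only by the tool apply_moves, never from a script. Its argument "motion" is a list of rows, each a list of 7 numbers: the shift along the tool's x, y, z in cm, then the turn, a rotation vector about the tool's x, y, z in degrees, then the closure, from 0 (fully open) to 1 (shut). A call has 1 to 5 rows; each row is the pose to reach, as a shift and turn from the pose commanded when the call began, along the tool's axes at that moment; what a row does not reach only later rows make up. A row lasts 1/8 s, in which the tool goes at most 62.5 mm and 10.7 degrees, less where a joint would pass 70% of its speed; a pose out of reach is approached as far as the arm can. A call with a gripper value outside its range is refused whole. The fingers move at their own pace and stop on an object; the grip force is fixed at half the most. Time passes only in rows, so rows that repeat a pose let the fingers close. It gives the time, the measured TCP pose, the force and the opening at its end, in the units of the state.
- ctrl.observe(): the state, without advancing time (a new reading comes with each control period).
- ctrl.capture(name): name is "side" or "top" or "wrist"; returns a dict with "color" (384x512x3 uint8, blue, green, red), "fx", "fy", "cx", "cy" (pixels), "rvec" (rotation vector, rad) and "tvec" (3), from world to camera coordinates, as OpenCV has them. Camera axes: x right, y down, z forward; pixel columns grow to the right and rows downward; lengths in m; the calibration is good to about 2 mm. A picture is of the moment at which its call begins. There is no depth.
- ctrl.close_job(): hands the job in, once; it reports no verdict.
The state is a dict: "time_s": time; "joint_pos": joint angles; "joint_vel": joint speeds; "tau": joint torques, N m; "position": TCP position; "tcp_rot": TCP orientation; "force": force on the tool from outside, world axes, zero at the start; "torque": the same for the moment, N m; "finger_gap": finger opening in m.
Only numpy, scipy, OpenCV 4.12 (cv2) and the standard library are available. Lean on these libraries where they do the work, as an engineer would, in place of code of your own. Each camera call takes 0.05 s, during which the arm holds its last target.

## Working session

There is one attempt and no reset: what is moved stays moved. The work goes in short steps, Python scripts to look and compute and a tool call to move; the robot and the scene stay as the last step left them, time stands still between calls to the robot, and variables do not carry over. Pictures are saved under pics/ and viewed, and the job is handed in when it is done.

Besides the shell and the picture viewer there is one more tool, called as a command line: name --pt "numbers of a row" for each row, then --argument value for the rest. apply_moves: Moves the arm, as the interface text tells. Its arguments: {"type":"object","properties":{"motion":{"type":"array"}},"required":["motion"]}

```bash
ls; mkdir -p pics; python3 - <<'E'
from rig import ctrl
import cv2,json
s=ctrl.observe();print(s)
for n in("side","top","wrist"):
    c=ctrl.capture(n);cv2.imwrite(f"pics/{n}0.png",c["color"]);print(n,c["fx"],c["fy"],c["cx"],c["cy"],c["rvec"],c["tvec"])
E
```

```text
pics
{'time_s': 0.0, 'joint_pos': array([ 1.06389969e+00,  3.59520295e-01,  1.51147259e+00,  3.09380202e-06,
        1.27251062e+00, -1.15084704e-01]), 'joint_vel': array([ 2.90316330e-04, -1.01687374e-04, -3.91185829e-04,  2.55111676e-03,
       -4.38716003e-04, -7.39473059e-05]), 'tau': array([-9.42344877e-05, -5.27617192e+01, -2.78622741e+01, -1.10000733e-04,
        1.31590047e-02, -5.41443455e-06]), 'position': array([0.22879327, 0.55395125, 0.25542917]), 'tcp_rot': array([ 0.13699944,  0.69378839, -0.13828516,  0.69337294]), 'force': array([ 0.10280217,  0.35631994, -0.18099129]), 'torque': array([ 0.02381645,  0.06148828, -0.08199644]), 'finger_gap': 0.08552562180008066}
side 391.93170635118076 391.93170635118076 259.7486515577811 190.84857175734072 [ 2.35010953 -0.27306782  0.0843207 ] [-0.47113133  0.25182865  1.08554886]
top 351.4164791558415 351.4164791558415 252.0746029478808 188.85683440661285 [ 2.13517423 -2.15697775  0.14147954] [0.06399364 0.51026148 1.10441314]
wrist 334.434550309541 334.434550309541 251.24132615873182 191.95804366824882 [-2.3941381  -1.60169969 -0.24203301] [-0.598237   -0.03878187  0.38013367]
```

View pics/side0.png

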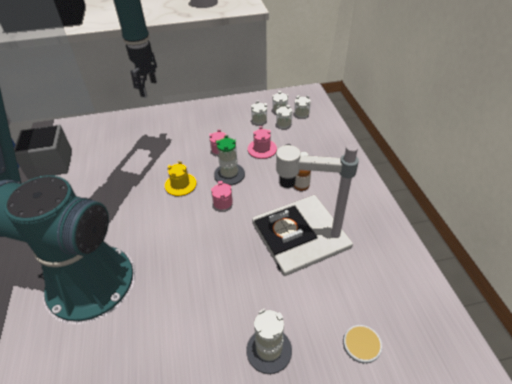

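View pics/top0.png

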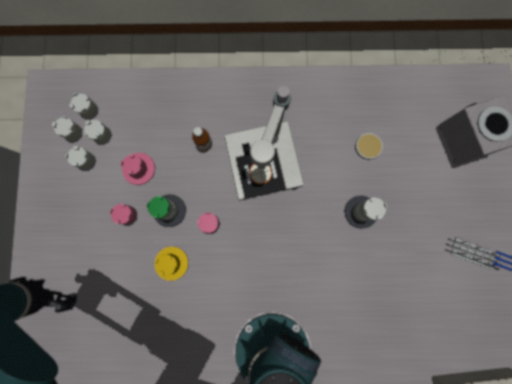

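View pics/wrist0.png

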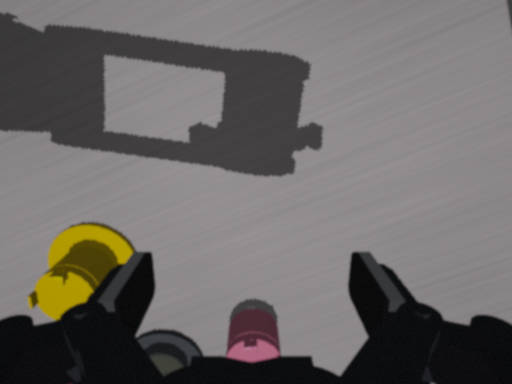

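The green lid is at side (227,145) and top (160,208), on a dark stand at top (170,210). Possible confusions in the top view:
- pink jars at (122,214) and (208,223)
- pink stand and jar at (137,167)
- yellow stand and jar at (171,263)
- white jar on the other dark stand at (365,210)
- spare white jars at (80,103), (64,127), (95,130) and (78,157)

I pick the green lid on the dark stand. Next is a close crop and the measurements.

```bash
cat > h.py <<'E'
import cv2,numpy as np
from scipy.spatial.transform import Rotation as R
def cam(c):
    Rm=cv2.Rodrigues(np.array(c["rvec"],float))[0];t=np.array(c["tvec"],float)
    K=np.array([[c["fx"],0,c["cx"]],[0,c["fy"],c["cy"]],[0,0,1]]);return K,Rm,t
def ray(c,uv):
    K,Rm,t=cam(c);d=Rm.T@np.linalg.inv(K)@np.array([uv[0],uv[1],1.]);return -Rm.T@t,d/np.linalg.norm(d)
def plane(c,uv,z):
    o,d=ray(c,uv);return o+d*(z-o[2])/d[2]
def proj(c,p):
    K,Rm,t=cam(c);q=K@(Rm@np.array(p,float)+t);return q[:2]/q[2]
def tri(c1,u1,c2,u2):
    o1,d1=ray(c1,u1);o2,d2=ray(c2,u2)
    A=np.stack([d1,-d2],1);s=np.linalg.lstsq(A,o2-o1,rcond=None)[0]
    a=o1+s[0]*d1;b=o2+s[1]*d2;return (a+b)/2,np.linalg.norm(a-b)
E
python3 - <<'E'
from rig import ctrl
import pickle
from h import *
C={n:ctrl.capture(n) for n in("side","top")}
pickle.dump(C,open("c0.pkl","wb"))
for n in C:print(n,ray(C[n],(256,192)))
s=C["side"]["color"][110:200,190:340];t=C["top"]["color"][110:260,120:330]
cv2.imwrite("pics/sc.png",cv2.resize(s,None,fx=5,fy=5,interpolation=cv2.INTER_CUBIC))
cv2.imwrite("pics/tc.png",cv2.resize(t,None,fx=3.8,fy=3.8,interpolation=cv2.INTER_CUBIC))
for n in C:
    h=cv2.cvtColor(C[n]["color"],cv2.COLOR_BGR2HSV)
    m=cv2.inRange(h,(45,100,40),(80,255,255))
    k,l,st,ce=cv2.connectedComponentsWithStats(m)
    print(n,[(st[i].tolist(),ce[i]) for i in range(1,k) if st[i][4]>20])
E
```

```text
side (array([ 0.34917489, -0.67566819,  0.94092939]), array([ 0.13144037,  0.6870128 , -0.71465855]))
top (array([0.35304526, 0.05140723, 1.16486338]), array([ 0.12946087, -0.00458431, -0.99157393]))
side [([217, 137, 18, 15, 204], array([225.79901961, 144.26470588]))]
top [([148, 197, 22, 22, 366], array([158.44535519, 206.89071038]))]
```

```bash
python3 - <<'E'
from h import *
import pickle
C=pickle.load(open("c0.pkl","rb"))
s=C["side"]["color"][180:280,240:360]
cv2.imwrite("pics/sv.png",cv2.resize(s,None,fx=6,fy=6,interpolation=cv2.INTER_CUBIC))
E
```

```text
(no output)
```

View pics/sc.png

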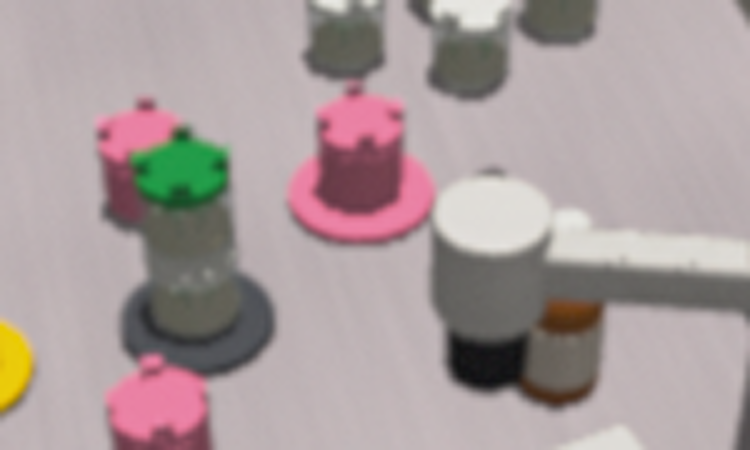

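View pics/tc.png

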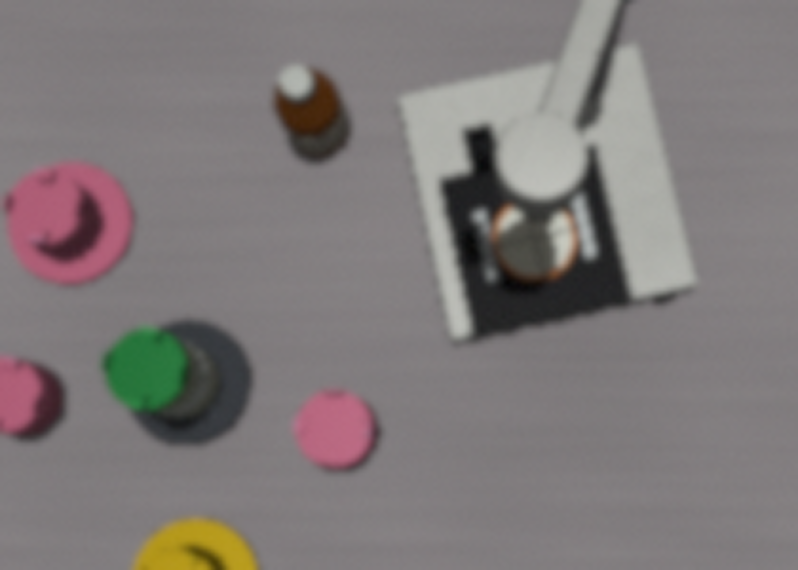

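View pics/sv.png

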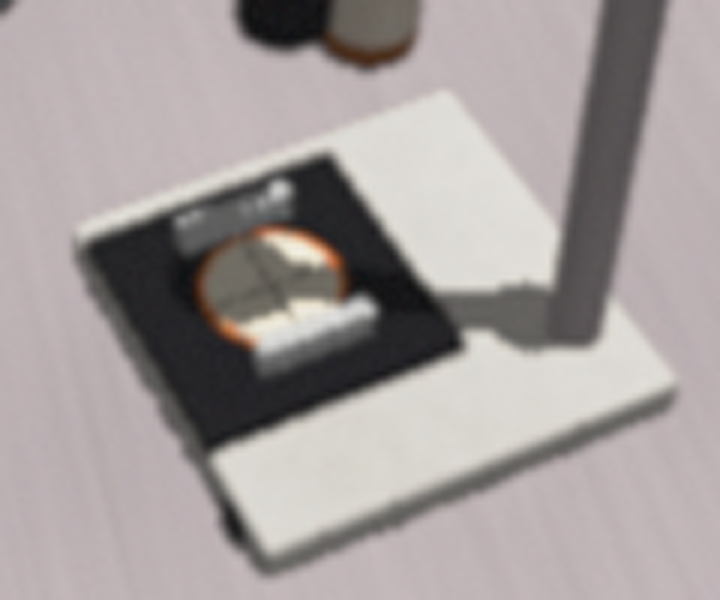

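The crops confirm the green-lidded jar on the dark stand: side crop lid (181,168), disc (198,322). The stage ring with its cross is clear in the side view at about (284,227), with the stops either side. Now I'll turn these into positions.

```bash
python3 - <<'E'
from h import *
import pickle
C=pickle.load(open("c0.pkl","rb"))
def comps(m,lo=15):
    k,l,st,ce=cv2.connectedComponentsWithStats(m)
    return [(st[i].tolist(),ce[i].round(1)) for i in range(1,k) if st[i][4]>lo]
S,T=C["side"],C["top"]
print("tri lid",tri(T,(158.4,206.9),S,(225.8,144.3)))
for z in(.136,.142):print(z,plane(T,(158.4,206.9),z),plane(S,(225.8,144.3),z))
# stand disc: dark grey convex hull ellipse
for n,roi in(("top",(145,185,190,235)),("side",(210,155,250,190))):
    c=C[n]["color"];h=cv2.cvtColor(c,cv2.COLOR_BGR2HSV)
    m=cv2.inRange(h,(0,0,0),(180,130,95));mm=np.zeros_like(m);a,b,d,e=roi;mm[b:e,a:d]=m[b:e,a:d]
    print(n,comps(mm,30))
    cs=max(cv2.findContours(mm,0,1)[0],key=cv2.contourArea);e=cv2.fitEllipse(cv2.convexHull(cs));print(e,plane(C[n],e[0],.008))
# orange ring
for n in C:
    h=cv2.cvtColor(C[n]["color"],cv2.COLOR_BGR2HSV)
    m=cv2.inRange(h,(3,110,60),(18,255,255));mm=np.zeros_like(m)
    a,b,d,e=(240,150,280,195) if n=="top" else (265,210,305,245)
    mm[b:e,a:d]=m[b:e,a:d];p=np.argwhere(mm)[:,::-1].astype(np.float32)
    h2=cv2.convexHull(p);e=cv2.fitEllipse(h2);print(n,"ring",len(p),e,plane(C[n],e[0],.035))
    P=np.array([plane(C[n],q,.035) for q in h2[:,0]])[:,:2];A=np.c_[2*P,np.ones(len(P))];x=np.linalg.lstsq(A,(P**2).sum(1),rcond=None)[0];print(" circle",x[:2],np.sqrt(x[2]+x[0]**2+x[1]**2))
cr=lambda u,v:(u/6+240-.4,v/6+180-.4)
print("cross side",plane(S,cr(265,283),.035))
# base corners side view, top z .025
for nm,uv in dict(left=(80,238),back=(445,95),right=(678,382),front=(268,560)).items():print(nm,plane(S,cr(*uv),.025))
ct=lambda u,v:(u/3.8+120-.4,v/3.8+110-.4)
for nm,uv in dict(nl=(455,340),nr=(697,290),fl=(400,97),fr=(635,45)).items():print(nm,plane(T,ct(*uv),.025))
print("bottle cap",plane(T,ct(296,80),.14), "pinkjar",plane(T,ct(335,428),.078),"lens",plane(T,ct(540,158),.325))
E
```

```text
tri lid (array([0.44709676, 0.33396283, 0.13681077]), np.float64(0.001864996011808989))
0.136 [0.44623443 0.33419552 0.136     ] [0.44813466 0.33504529 0.136     ]
0.142 [0.44569098 0.33254639 0.142     ] [0.44739701 0.32751136 0.142     ]
top [([155, 194, 32, 33, 615], array([172.8, 211.5]))]
((169.37786865234375, 210.5178680419922), (32.36149978637695, 33.526710510253906), 34.019500732421875) [0.445474  0.3327264 0.008    ]
side [([217, 155, 12, 6, 48], array([223.2, 157.3])), ([215, 166, 29, 19, 346], array([229.2, 175.5]))]
((229.03717041015625, 174.47010803222656), (20.106779098510742, 29.78014373779297), 85.25984191894531) [0.44772724 0.32739408 0.008     ]
side ring 64 ((284.9188232421875, 227.29446411132812), (19.999420166015625, 25.189054489135742), 76.3554458618164) [0.56766119 0.03157528 0.035     ]
 circle [0.56893475 0.03071673] 0.03888347667860307
top ring 12 ((258.5953674316406, 173.57540893554688), (8.936846733093262, 24.153778076171875), 139.0193634033203) [0.56114804 0.03703148 0.035     ]
 circle [0.56622282 0.03068245] 0.03921090361163491
cross side [0.56487526 0.03432872 0.035     ]
left [0.48343543 0.09304374 0.025     ]
back [0.69547291 0.1448281  0.025     ]
right [ 0.74354325 -0.0638234   0.025     ]
front [ 0.52616587 -0.11375699  0.025     ]
nl [0.479171   0.10076139 0.025     ]
nr [ 0.52032279 -0.10807626  0.025     ]
fl [0.69503511 0.14825495 0.025     ]
fr [ 0.74002516 -0.05977341  0.025     ]
bottle cap [0.67545478 0.22115687 0.14      ] pinkjar [0.40248073 0.19624693 0.078     ] lens [0.56337513 0.03242666 0.325     ]
```

```bash
cat >> h.py <<'E'
def tgt(az,lean,gp,flip=1):
    """tool rot with x=pointing dir (azimuth az, lean from vertical), y horizontal; gp = grasp point; returns Rot, TCP pos"""
    a=np.radians(az);l=np.radians(lean)
    x=np.array([np.sin(l)*np.cos(a),np.sin(l)*np.sin(a),-np.cos(l)])
    y=flip*np.array([-np.sin(a),np.cos(a),0]);z=np.cross(x,y)
    M=np.stack([x,y,z],1);return R.from_matrix(M),np.array(gp)-0.006*x
def delta(p,q,Rt,pt):
    R0=R.from_quat(q)
    return (R0.inv().apply(pt-p)*100).round(2),np.degrees((R0.inv()*Rt).as_rotvec()).round(2)
E
python3 - <<'E'
from rig import ctrl
from h import *
s=ctrl.observe();c=ctrl.capture("wrist")
M=R.from_quat(s["tcp_rot"]).as_matrix();print(M.round(3))
o,d=ray(c,(c["cx"],c["cy"]));print("cam in tcp",M.T@(o-s["position"]),"dir",M.T@d)
K,Rm,t=cam(c);print("cam axes in tcp",(M.T@Rm.T).round(3))
for az in(70,36,4):
  for f in(1,-1):
    Rt,pt=tgt(az,40,(.4465,.3325,.20),f);print(az,f,pt.round(4),delta(s["position"],s["tcp_rot"],Rt,pt))
E
```

```text
[[-0.     0.382  0.924]
 [-0.001  0.924 -0.382]
 [-1.    -0.001 -0.   ]]
cam in tcp [-0.11832376 -0.0009857  -0.0758802 ] dir [9.54813127e-01 6.54965830e-04 2.97206096e-01]
cam axes in tcp [[-0.001 -0.297  0.955]
 [ 1.    -0.     0.001]
 [-0.     0.955  0.297]]
70 1 [0.4452 0.3289 0.2046] (array([  5.13, -12.57,  28.59]), array([-88.31, -30.85,  32.18]))
70 -1 [0.4452 0.3289 0.2046] (array([  5.13, -12.57,  28.59]), array([83.66, 31.82, 30.5 ]))
36 1 [0.4434 0.3302 0.2046] (array([  5.13, -12.51,  28.37]), array([-55.96, -36.45,  20.42]))
36 -1 [0.4434 0.3302 0.2046] (array([  5.13, -12.51,  28.37]), array([115.71,  23.62,  42.16]))
4 1 [0.4427 0.3322 0.2046] (array([  5.13, -12.35,  28.23]), array([-25.34, -39.3 ,   9.28]))
4 -1 [0.4427 0.3322 0.2046] (array([  5.13, -12.35,  28.23]), array([145.35,  12.5 ,  52.93]))
```

The wrist camera sits on the tool's -z side. With flip +1 it stays under and behind the leaning gripper, clear of the lens. I'll go to a viewing pose at the stage first, then on to the jar.

```bash
python3 - <<'E'
from rig import ctrl
from h import *
s=ctrl.observe()
Rt,pt=tgt(12,40,(0,0,0));x=Rt.as_matrix()[:,0]
pt=np.array([.566,.032,.035])-.22*x;print(pt)
print(delta(s["position"],s["tcp_rot"],Rt,pt))
print(delta(s["position"],s["tcp_rot"],Rt,np.array([.36,.22,.29])))
E
```

```text
[0.42767695 0.00259853 0.20352978]
(array([  5.27, -43.4 ,  39.43]), array([-33.01, -38.79,  12.05]))
(array([ -3.39, -25.9 ,  24.87]), array([-33.01, -38.79,  12.05]))
```

apply_moves --pt "-1 -4 4 -6 -7 2 0" --pt "-2 -8 8 -12 -14 4 0" --pt "-3 -12 12 -18 -21 6 0" --pt "-3.4 -17 16.5 -24 -28 8 0" --pt "-3.4 -21.5 20.5 -29 -34 10 0"

```text
time_s: 0.92
position: [0.3357, 0.2792, 0.2911]
tcp_rot: [-0.026, 0.459, 0.066, 0.886]
force: [1.1, -0.7, 1.0]
finger_gap: 0.0848
```

```bash
cat > go.py <<'E'
import sys
from rig import ctrl
from h import *
def go(az,lean,pt,flip=1):
    s=ctrl.observe();Rt,_=tgt(az,lean,(0,0,0),flip)
    print("q",s["joint_pos"].round(2),"p",s["position"].round(4),"F",np.round(s["force"],1),"t",s["time_s"])
    print(delta(s["position"],s["tcp_rot"],Rt,np.array(pt)))
E
python3 -c "
from go import *
go(12,40,[.428,.003,.204])"
```

```text
q [ 0.82 -0.1   2.15 -0.6   0.67 -0.49] p [0.3357 0.2792 0.2911] F [ 1.1 -0.7  1. ] t 0.925
(array([  9.84, -28.75,  -0.52]), array([-3.57, -4.66,  1.8 ]))
```

apply_moves --pt "2 -5.8 -0.1 -1 -1 0.4 0" --pt "4 -11.6 -0.2 -1.8 -2 0.8 0" --pt "6 -17.4 -0.3 -2.4 -3 1.2 0" --pt "8 -23.2 -0.4 -3 -4 1.5 0" --pt "9.8 -28.7 -0.5 -3.6 -4.7 1.8 0"

```text
time_s: 1.55
position: [0.3825, 0.1422, 0.2411]
tcp_rot: [-0.036, 0.451, 0.097, 0.886]
force: [-0.4, 1.0, -1.0]
finger_gap: 0.0856
```

```bash
python3 -c "
from go import *
import pickle
go(12,40,[.428,.003,.204])
c=ctrl.capture('wrist');pickle.dump(c,open('w1.pkl','wb'));cv2.imwrite('pics/w1.png',c['color'])"
```

```text
q [ 0.13 -0.14  2.36  0.21  0.3  -1.82] p [0.3825 0.1422 0.2411] F [-0.4  1.  -1. ] t 1.55
(array([  3.67, -14.64,  -0.7 ]), array([-0.95, -3.81, -0.92]))
```

View pics/w1.png

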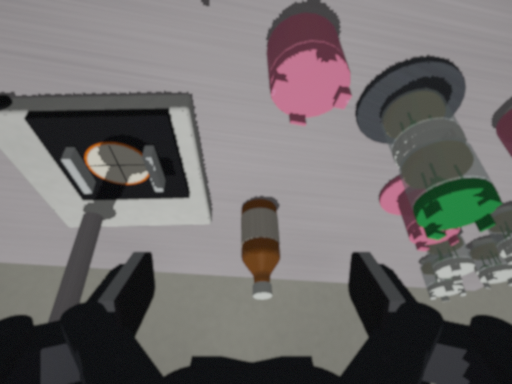

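This view shows the stage ring at (118,163) and the stack's disc at (412,98) with the green lid at (458,207). I'll measure both from here.

```bash
python3 - <<'E'
from h import *
import pickle
c=pickle.load(open("w1.pkl","rb"));h=cv2.cvtColor(c["color"],cv2.COLOR_BGR2HSV)
def circ(P):
    A=np.c_[2*P,np.ones(len(P))];x=np.linalg.lstsq(A,(P**2).sum(1),rcond=None)[0];return x[:2],np.sqrt(x[2]+x[0]**2+x[1]**2)
m=cv2.inRange(h,(3,110,60),(18,255,255));m2=np.zeros_like(m);m2[130:195,75:160]=m[130:195,75:160]
p=np.argwhere(m2)[:,::-1].astype(np.float32);hl=cv2.convexHull(p)[:,0]
print("ring",circ(np.array([plane(c,q,.035)[:2] for q in hl])),cv2.fitEllipse(hl)[0])
m=cv2.inRange(h,(45,100,40),(80,255,255))
cs=max(cv2.findContours(m,0,1)[0],key=cv2.contourArea);print("green",cv2.boundingRect(cs),cv2.minEnclosingCircle(cs))
m=cv2.inRange(h,(0,0,0),(180,110,85));m2=np.zeros_like(m);m2[50:145,350:475]=m[50:145,350:475]
cs=max(cv2.findContours(m2,0,1)[0],key=cv2.contourArea);hl=cv2.convexHull(cs)[:,0]
print("disc",cv2.boundingRect(cs))
for z in(0,.008,.012):print(z,circ(np.array([plane(c,q,z)[:2] for q in hl.astype(float)])))
cv2.imwrite("pics/w1c.png",cv2.resize(c["color"][40:260,340:512],None,fx=2.7,fy=2.7,interpolation=cv2.INTER_CUBIC))
cv2.imwrite("pics/w1s.png",cv2.resize(c["color"][80:240,0:220],None,fx=3.6,fy=3.6,interpolation=cv2.INTER_CUBIC))
E
```

```text
ring (array([0.56820209, 0.02935484]), np.float64(0.03766351313114856)) (117.21826171875, 163.04925537109375)
green (414, 179, 88, 60) ((457.5, 207.5), 43.73223876953125)
disc (356, 56, 109, 86)
0 (array([0.45021544, 0.33654849]), np.float64(0.056649641637688535))
0.008 (array([0.44484925, 0.33042637]), np.float64(0.05509629744945169))
0.012 (array([0.44216616, 0.32736531]), np.float64(0.05431962535533295))
```

View pics/w1c.png

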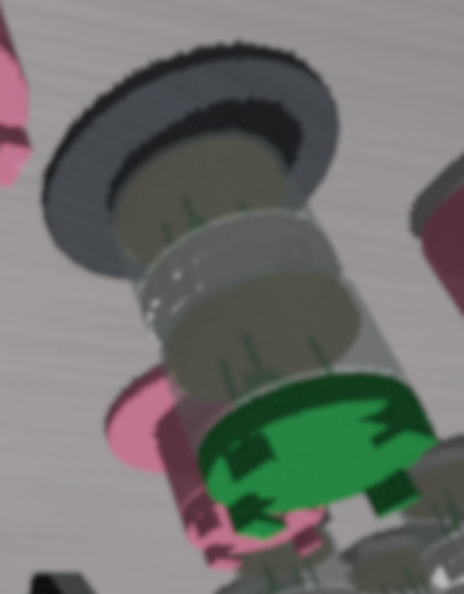

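View pics/w1s.png

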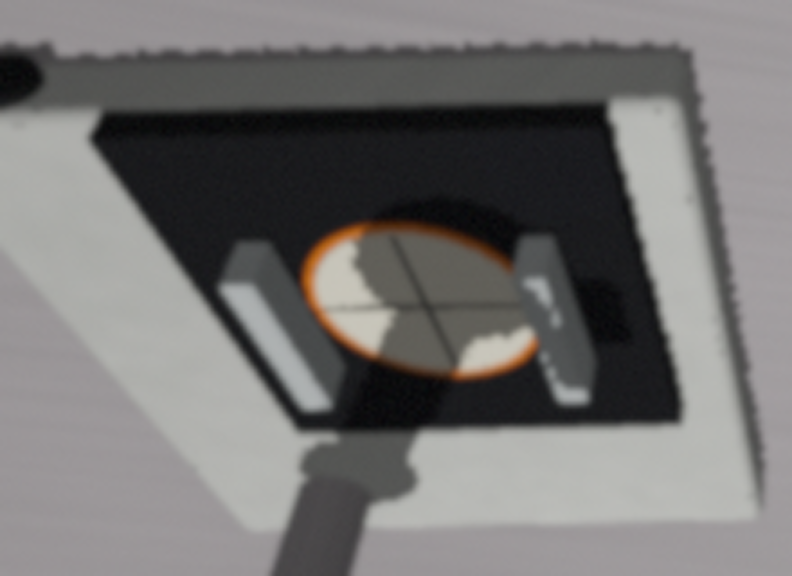

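```bash
python3 -c "
from go import *
import pickle
c=pickle.load(open('w1.pkl','rb'));print('cross',plane(c,(117.9,163.8),.035))
Rt,_=tgt(70,40,(0,0,0));x=Rt.as_matrix()[:,0]
p=np.array([.446,.332,.126])-.13*x;print(p);go(70,40,p)
go(40,40,(p+[.3825,.1422,.2411])/2+[0,0,.02])"
```

```text
cross [0.56648284 0.0291425  0.035     ]
[0.41741998 0.25347704 0.22558578]
q [ 0.13 -0.14  2.35  0.22  0.3  -1.83] p [0.3835 0.1415 0.2412] F [ 0.7 -0.2 -0.5] t 1.6
(array([ 4.77, 10.21,  3.51]), array([-46.23,  -2.85,  34.97]))
q [ 0.13 -0.14  2.35  0.22  0.3  -1.83] p [0.3835 0.1415 0.2412] F [ 0.7 -0.2 -0.5] t 1.6
(array([0.75, 5.19, 2.9 ]), array([-22.68,  -3.39,  16.39]))
```

apply_moves --pt "0.2 2 1.2 -8 -1 6 0" --pt "0.5 4 2.4 -15.5 -2.5 11 0" --pt "0.75 5.2 2.9 -22.7 -3.4 16.4 0" --pt "2 7 3.1 -30 -3.2 22 0" --pt "3.2 8.6 3.3 -37 -3 28 0"

```text
time_s: 2.22
position: [0.4072, 0.248, 0.2515]
tcp_rot: [-0.175, 0.405, 0.368, 0.818]
force: [1.2, -0.2, -0.9]
finger_gap: 0.0853
```

```bash
python3 -c "
from go import *
go(70,40,[.4174,.2535,.2256])"
```

```text
q [ 0.07 -0.01  2.23  0.86  0.61 -2.98] p [0.4072 0.248  0.2515] F [ 1.2 -0.2 -0.9] t 2.225
(array([ 2.71, -0.42, -0.71]), array([-17.5 ,  -2.26,  13.2 ]))
```

j6 is at its limit, so azimuth 70 is too far for this arm. I'll fit a small kinematic model to the recorded joint and pose pairs, to choose an azimuth pair that leaves room for the twist.

```bash
cat > kin.py <<'E'
from h import *
from scipy.optimize import least_squares
def Rz(a):return R.from_euler('z',a)
def Ry(a):return R.from_euler('y',a)
def fk(q,P):
    a1,h1,L2,e3,L3,Lt=P[:6]
    R1=Rz(q[0]);R2=R1*Ry(q[1]);R3=R2*Ry(q[2]);R4=R3*Rz(q[3]);R5=R4*Ry(q[4]);R6=R5*Rz(q[5])
    p=np.array([0,0,h1])+R1.apply([a1,0,0])+R2.apply([0,0,L2])+R3.apply([e3,0,L3])+R6.apply([0,0,Lt])
    return p,R6
E
python3 - <<'E'
from kin import *
from rig import ctrl
s=ctrl.observe()
D=[([1.06389969,.359520295,1.51147259,0,1.27251062,-.115084704],[.22879,.55395,.25543],[.13699944,.69378839,-.13828516,.69337294]),
(s["joint_pos"],s["position"],s["tcp_rot"]),
([.82,-.1,2.15,-.6,.67,-.49],[.3357,.2792,.2911],[-.026,.459,.066,.886]),
([.13,-.14,2.35,.22,.3,-1.83],[.3835,.1415,.2412],[-0.036,0.451,0.097,0.886])]
W=[1,1,.1,.1]
for q,p,r in D:
    Rr=R.from_quat(r);_,R6=fk(q,np.zeros(6));print((R6.inv()*Rr).as_matrix().round(3).tolist())
f=lambda P:np.concatenate([w*(fk(q,P)[0]-np.array(p)) for (q,p,r),w in zip(D,W)])
r=least_squares(f,[0,.3,.35,0,.35,.25]);print(r.x,f(r.x).round(4),r.cost)
E
```

```text
[[-0.0, -1.0, 0.0], [0.0, -0.0, -1.0], [1.0, -0.0, 0.0]]
[[-0.0, -1.0, -0.0], [0.0, 0.0, -1.0], [1.0, -0.0, 0.0]]
[[0.004, -1.0, -0.001], [-0.0, 0.001, -1.0], [1.0, 0.004, -0.0]]
[[0.0, -1.0, 0.002], [0.009, -0.002, -1.0], [1.0, 0.0, 0.009]]
[-0.18192026  0.2989943   0.7636726   0.09101143  0.56161804  0.50547066] [ 0.0602 -0.0334 -0.0001 -0.     -0.001  -0.0001  0.0087 -0.0085  0.0015
  0.0017 -0.0056  0.0001] 0.0024675926681398995
```

```bash
cat >> kin.py <<'E'
def fk(q,P):
    a1,h1,L2,e3,L3,Lt,b,c5,b5=P
    R1=Rz(q[0]);R2=R1*Ry(q[1]);R3=R2*Ry(q[2]);R4=R3*Rz(q[3]);R5=R4*Ry(q[4]);R6=R5*Rz(q[5])
    p=np.array([0,0,h1])+R1.apply([a1,b,0])+R2.apply([0,0,L2])+R3.apply([e3,0,L3])+R5.apply([c5,b5,0])+R6.apply([0,0,Lt])
    return p,R6
E
python3 - <<'E'
from kin import *
from rig import ctrl
import pickle
s=ctrl.observe()
D=[([1.06389969,.359520295,1.51147259,0,1.27251062,-.115084704],[.22879,.55395,.25543],0),
(s["joint_pos"],s["position"],s["tcp_rot"]),
([.82,-.1,2.15,-.6,.67,-.49],[.3357,.2792,.2911],0),
([.13,-.14,2.355,.215,.3,-1.825],[.383,.1418,.2412],0)]
pickle.dump(D,open("D.pkl","wb"))
W=[1,1,.2,.2]
P0=np.array([0,.3,.35,0,.35,.25,.07,0,0])
for mask in([0,1,2,4,5,6],[0,1,2,4,5,8],[0,1,2,3,4,5,6],[1,2,4,5,6,7],[1,2,4,5,7,8],range(9)):
    mask=list(mask)
    def f(x):
        P=P0.copy();P[3]=P[6:]=0 if 0 else P[3];P[6:]=0;P[mask]=x
        return np.concatenate([w*(fk(q,P)[0]-np.array(p)) for (q,p,r),w in zip(D,W)]+[1e-3*(x-P0[mask])])
    r=least_squares(f,P0[mask]);print(mask,r.x.round(4),(f(r.x)[:12]*1000).round(1))
E
```

```text
[0, 1, 2, 4, 5, 6] [-0.0395  0.0538  0.7149  0.4016  0.3484  0.0687] [-0.  -0.4  0.4  1.9  0.3 -0.6 -4.  -3.8  0.9 -2.1 -0.3 -0.2]
[0, 1, 2, 4, 5, 8] [-0.2377  0.1056  0.7801  0.5848  0.4055  0.0665] [  1.7  -1.8   1.9   4.4  -0.1   1.   -3.6 -13.3  -8.7  -5.8  -0.8  -5.9]
[0, 1, 2, 3, 4, 5, 6] [5.000e-04 2.722e-01 6.087e-01 1.151e-01 4.349e-01 3.481e-01 6.880e-02] [ 0.1 -0.  -0.  -0.   0.  -0.  -0.4  0.1  0.   0.3 -0.   0.1]
[1, 2, 4, 5, 6, 7] [0.033  0.7063 0.3778 0.3269 0.069  0.0139] [-0.3 -0.4  0.1  2.4 -0.1  0.2 -4.6 -4.  -0.1 -2.5 -0.  -1.3]
[1, 2, 4, 5, 7, 8] [-0.0183  0.7331  0.4402  0.2826  0.084   0.0636] [  4.   -3.9  -0.2   7.4  -2.6   5.5  -5.9 -14.7 -13.9  -8.2   0.2 -12.5]
[0, 1, 2, 3, 4, 5, 6, 7, 8] [-0.0076  0.2799  0.6089  0.1174  0.4425  0.3515  0.067  -0.0015  0.0018] [ 0.1 -0.   0.  -0.   0.  -0.  -0.3 -0.  -0.2  0.3 -0.   0.1]
```

The model fits to under 1 mm. Now the IK feasibility over azimuth, lean and flip at the jar and at the stage.

```bash
cat >> kin.py <<'E'
P=np.array([.0005,.2722,.6087,.1151,.4349,.3481,.0688,0,0])
TM=R.from_matrix([[0,-1,0],[0,0,-1],[1,0,0]])
LO=np.array([-2.97,-1.01,.21,-.96,.2,-2.98]);HI=np.array([2.97,2.36,2.38,4.11,2.71,2.98])
def ik(pt,Rt,seeds):
    best=None
    for s in seeds:
        f=lambda q:(lambda p,R6:np.r_[(p-pt)*10,((R6*TM).inv()*Rt).as_rotvec()])(*fk(q,P))
        r=least_squares(f,np.clip(s,LO+1e-3,HI-1e-3),bounds=(LO,HI))
        if best is None or r.cost<best.cost:best=r
    return best.x,best.cost
def marg(q):return np.minimum(q-LO,HI-q).min()
E
cat > sw.py <<'E'
from kin import *
import sys
S=[[.5,.2,1.8,0,.6,-1.7],[.1,.1,2,.7,.6,-2.6],[.8,.1,2,-.6,.6,-.6],[.5,.2,1.8,0,.6,1.5],[.1,.1,2,.7,.6,.5],[.8,.1,2,-.6,.6,2.6],[.5,.2,1.8,3.1,.6,1.5]]
for name,g,azs in(("jar",(.446,.332,.124),range(-20,91,10)),("jarup",(.446,.332,.20),range(-20,91,10)),("stage",(.5665,.0305,.085),range(-30,61,15))):
  for fl in(1,-1):
    for lean in(36,44):
      o=[]
      for az in azs:
        Rt,pt=tgt(az,lean,g,fl);q,c=ik(pt,Rt,S);o.append(f"{az}:{marg(q):.2f}" if c<1e-6 else f"{az}:--")
      print(name,fl,lean,*o)
E
python3 sw.py
```

```text
jar 1 36 -20:-- -10:-- 0:-- 10:-- 20:-- 30:-- 40:-- 50:0.12 60:0.20 70:0.25 80:0.31 90:0.39
jar 1 44 -20:-- -10:-- 0:-- 10:-- 20:0.07 30:0.04 40:0.04 50:0.06 60:0.11 70:0.18 80:0.26 90:0.35
jar -1 36 -20:-- -10:-- 0:-- 10:-- 20:-- 30:-- 40:-- 50:0.12 60:0.20 70:0.25 80:0.31 90:0.39
jar -1 44 -20:-- -10:-- 0:-- 10:-- 20:0.07 30:0.04 40:0.04 50:0.06 60:0.11 70:0.18 80:0.26 90:0.35
jarup 1 36 -20:0.13 -10:0.09 0:0.06 10:0.09 20:0.05 30:-- 40:0.06 50:0.07 60:-- 70:-- 80:0.10 90:0.20
jarup 1 44 -20:-- -10:-- 0:-- 10:-- 20:-- 30:-- 40:0.04 50:0.13 60:0.18 70:0.24 80:0.32 90:0.40
jarup -1 36 -20:0.04 -10:-- 0:-- 10:0.09 20:0.05 30:-- 40:0.06 50:0.21 60:0.27 70:0.32 80:0.38 90:0.45
jarup -1 44 -20:-- -10:-- 0:-- 10:-- 20:-- 30:-- 40:0.04 50:0.13 60:0.18 70:0.24 80:0.32 90:0.40
stage 1 36 -30:-- -15:0.03 0:0.01 15:0.12 30:0.21 45:0.30 60:0.42
stage 1 44 -30:-- -15:0.08 0:0.04 15:0.06 30:0.14 45:0.25 60:0.39
stage -1 36 -30:-- -15:0.03 0:0.01 15:0.12 30:0.21 45:0.30 60:0.42
stage -1 44 -30:-- -15:0.08 0:0.04 15:0.06 30:0.14 45:0.25 60:0.39
```

```bash
cat > sw2.py <<'E'
from kin import *
def sweep(name,g,azs,fl,lean,q0):
    q=np.array(q0,float)
    for az in azs:
        Rt,pt=tgt(az,lean,g,fl);q1,c=ik(pt,Rt,[q])
        print(name,fl,lean,az,"OK" if c<1e-6 else "--",q1.round(2),round(marg(q1),2))
        q=q1
if __name__=="__main__":
    q=[0.1,0,2.2,.8,.6,-2.9]
    for lean in(36,44):
        for fl in(1,-1):
            qs=[.1,.1,2.2,.8,.6,-2.6 if fl==1 else .5]
            sweep("jar",(.446,.332,.124),range(45,150,10),fl,lean,qs)
E
python3 sw2.py
```

```text
jar 1 36 45 -- [ 0.39  0.34  2.18  1.09  0.22 -2.98] 0.0
jar 1 36 55 -- [ 0.34  0.34  2.13  0.91  0.36 -2.98] 0.0
jar 1 36 65 -- [ 0.31  0.35  2.07  0.75  0.49 -2.98] 0.0
jar 1 36 75 -- [ 0.3   0.37  2.    0.62  0.61 -2.98] 0.0
jar 1 36 85 -- [ 0.31  0.38  1.94  0.51  0.72 -2.98] 0.0
jar 1 36 95 -- [ 0.33  0.4   1.87  0.41  0.81 -2.98] 0.0
jar 1 36 105 -- [ 0.36  0.42  1.81  0.32  0.9  -2.98] 0.0
jar 1 36 115 -- [ 0.4   0.44  1.76  0.23  0.97 -2.98] 0.0
jar 1 36 125 -- [ 0.44  0.46  1.72  0.15  1.02 -2.98] 0.0
jar 1 36 135 -- [ 0.49  0.47  1.69  0.06  1.05 -2.98] 0.0
jar 1 36 145 -- [ 0.55  0.48  1.68 -0.04  1.05 -2.98] 0.0
jar -1 36 45 OK [ 0.36  0.36  2.23  1.71  0.25 -0.5 ] 0.05
jar -1 36 55 OK [ 0.27  0.37  2.2   1.43  0.39 -0.44] 0.18
jar -1 36 65 OK [ 0.2   0.39  2.16  1.24  0.52 -0.45] 0.22
jar -1 36 75 OK [ 0.16  0.41  2.1   1.08  0.65 -0.48] 0.28
jar -1 36 85 OK [ 0.13  0.44  2.03  0.96  0.78 -0.53] 0.35
jar -1 36 95 OK [ 0.12  0.47  1.95  0.85  0.9  -0.58] 0.43
jar -1 36 105 OK [ 0.12  0.51  1.87  0.76  1.01 -0.63] 0.51
jar -1 36 115 OK [ 0.14  0.54  1.79  0.67  1.12 -0.7 ]
[... 769 characters left out ...]
145 -- [ 0.48  0.52  1.61  0.08  1.19 -2.98] 0.0
jar -1 44 45 OK [ 0.31  0.43  2.34  2.34  0.46 -1.18] 0.04
jar -1 44 55 OK [ 0.2   0.44  2.3   1.92  0.54 -1.01] 0.08
jar -1 44 65 OK [ 0.12  0.45  2.24  1.59  0.63 -0.89] 0.14
jar -1 44 75 OK [ 0.07  0.47  2.16  1.34  0.74 -0.82] 0.22
jar -1 44 85 OK [ 0.04  0.5   2.08  1.15  0.86 -0.79] 0.3
jar -1 44 95 OK [ 0.04  0.53  1.98  0.99  0.97 -0.78] 0.4
jar -1 44 105 OK [ 0.05  0.56  1.89  0.87  1.09 -0.79] 0.49
jar -1 44 115 OK [ 0.07  0.6   1.79  0.77  1.21 -0.82] 0.59
jar -1 44 125 OK [ 0.1   0.64  1.7   0.68  1.32 -0.86] 0.68
jar -1 44 135 OK [ 0.14  0.67  1.6   0.6   1.42 -0.91] 0.78
jar -1 44 145 OK [ 0.18  0.71  1.52  0.52  1.52 -0.97] 0.86
```

```bash
cat > sw3.py <<'E'
from kin import *
J=np.array([.446,.332,.124]);St=np.array([.5665,.0305,.085])
for lean in(36,40,44):
    Rt,pt=tgt(110,lean,J,1);q,c=ik(pt,Rt,[[.13,.53,1.83,.7,1.07,2.5]]);qq=q
    out=[]
    path=[("tw",az,J) for az in range(110,44,-5)]
    path+=[("lift",50,J+[0,0,h]) for h in(.01,.03,.05)]
    W=St+[-.10,0,.05]
    path+=[("carry",50,(J+[0,0,.05])*(1-u)+W*u) for u in(.25,.5,.75,1)]
    path+=[("in",50,W*(1-u)+(St+[0,0,.03])*u) for u in(.5,1)]+[("down",50,St)]+[("az",a,St) for a in(40,30,20,12)]
    for n,az,g in path:
        Rt,pt=tgt(az,lean,g,1);q1,c=ik(pt,Rt,[q]);out.append((n,az,"ok" if c<1e-6 else "--",q1.round(2).tolist(),round(marg(q1),2)))
        q=q1
    print("lean",lean);[print(*o) for o in out]
E
python3 sw3.py
```

```text
lean 36
tw 110 ok [0.13, 0.52, 1.83, 0.71, 1.07, 2.48] 0.5
tw 105 ok [0.12, 0.51, 1.87, 0.76, 1.01, 2.51] 0.47
tw 100 ok [0.12, 0.49, 1.91, 0.8, 0.96, 2.54] 0.44
tw 95 ok [0.12, 0.47, 1.95, 0.85, 0.9, 2.56] 0.42
tw 90 ok [0.12, 0.46, 1.99, 0.9, 0.84, 2.59] 0.39
tw 85 ok [0.13, 0.44, 2.03, 0.96, 0.78, 2.62] 0.35
tw 80 ok [0.14, 0.43, 2.07, 1.02, 0.72, 2.64] 0.31
tw 75 ok [0.16, 0.41, 2.1, 1.08, 0.65, 2.66] 0.28
tw 70 ok [0.18, 0.4, 2.13, 1.16, 0.59, 2.68] 0.25
tw 65 ok [0.2, 0.39, 2.16, 1.24, 0.52, 2.69] 0.22
tw 60 ok [0.23, 0.38, 2.18, 1.33, 0.46, 2.7] 0.2
tw 55 ok [0.27, 0.37, 2.2, 1.43, 0.39, 2.7] 0.18
tw 50 ok [0.31, 0.37, 2.22, 1.56, 0.32, 2.69] 0.12
tw 45 ok [0.36, 0.36, 2.23, 1.71, 0.25, 2.65] 0.05
lift 50 ok [0.31, 0.34, 2.21, 1.45, 0.32, 2.79] 0.12
lift 50 -- [0.31, 0.29, 2.2, 1.28, 0.33, 2.98] 0.0
lift 50 -- [0.3, 0.25, 2.2, 1.27, 0.36, 2.98] 0.0
carry 50 ok [0.09, 0.24, 2.23, 1.17, 0.47, 2.9] 0.08
carry 50 ok [-0.15, 0.26, 2.26, 1.15, 0.58, 2.71] 0.12
carry 50 ok [-0.37, 0.29, 2.25, 1.08, 0.68, 2.58] 0.13
carry 50 ok [-0.56, 0.34, 2.21, 0.98, 0.77, 2.49] 0.17
in 50 ok [-0.5
[... 2545 characters left out ...]
06, 0.48, 2.13] 0.07
lift 50 ok [0.25, 0.34, 2.3, 1.92, 0.45, 2.28] 0.08
lift 50 ok [0.25, 0.29, 2.28, 1.76, 0.43, 2.45] 0.1
carry 50 ok [-0.0, 0.3, 2.33, 1.63, 0.56, 2.36] 0.05
carry 50 ok [-0.26, 0.33, 2.34, 1.47, 0.68, 2.28] 0.04
carry 50 ok [-0.49, 0.37, 2.32, 1.3, 0.78, 2.23] 0.06
carry 50 ok [-0.67, 0.41, 2.26, 1.15, 0.86, 2.21] 0.12
in 50 ok [-0.59, 0.47, 2.17, 1.18, 0.84, 2.27] 0.21
in 50 ok [-0.53, 0.52, 2.07, 1.19, 0.83, 2.34] 0.31
down 50 ok [-0.53, 0.59, 2.08, 1.26, 0.8, 2.24] 0.3
az 40 ok [-0.5, 0.57, 2.17, 1.5, 0.71, 2.17] 0.21
az 30 ok [-0.45, 0.56, 2.24, 1.8, 0.63, 2.05] 0.14
az 20 ok [-0.36, 0.56, 2.3, 2.16, 0.58, 1.91] 0.08
az 12 ok [-0.28, 0.55, 2.33, 2.48, 0.55, 1.8] 0.05
```

Plan:
- Use flip +1 on the j6≈+2.4 branch with lean 40.
- Grasp at azimuth 110 and twist -60 to azimuth 50.
- Carry and place at azimuth about 50.

First I unwind the last joint well above everything.

```bash
cat > jp.py <<'E'
from kin import *
from rig import ctrl
def rows(az,lean,gp,qseed,n=5,maxdeg=10.3,maxmm=55):
    s=ctrl.observe();Rt,pt=tgt(az,lean,gp,1);qt,c=ik(pt,Rt,[qseed]);q0=np.array(s["joint_pos"])
    pf,Rf=fk(q0,P);Rf=Rf*TM
    print("t",s["time_s"],"q",q0.round(2),"->",qt.round(2),"cost",f"{c:.1e}","modelerr mm",((pf-s["position"])*1000).round(1),"F",np.round(s["force"],1))
    R0=Rf;p0=pf;u=0
    pp,RR=p0,R0
    for i in range(n):
        lo,hi=u,1.
        for _ in range(25):
            m=(lo+hi)/2;p,R6=fk(q0+(qt-q0)*m,P);Rm=R6*TM
            if np.degrees((RR.inv()*Rm).magnitude())<maxdeg and np.linalg.norm(p-pp)*1000<maxmm and np.abs((qt-q0)*(m-u)/np.array([2.39,2.39,3.14,3.14,3.14,3.14])).max()<.65*.125:lo=m
            else:hi=m
        u=lo if lo<.9999 else 1.
        p,R6=fk(q0+(qt-q0)*u,P);Rm=R6*TM
        print((R0.inv().apply(p-p0)*100).round(1).tolist(),np.degrees((R0.inv()*Rm).as_rotvec()).round(1).tolist(),"u",round(u,3),p.round(3))
        pp,RR=p,Rm
        if u==1:break
if __name__=="__main__":
    import sys
    az,lean,x,y,z=map(float,sys.argv[1:6]);rows(az,lean,(x,y,z),[.1,.3,1.9,.8,1.,2.4])
E
python3 jp.py 110 40 .4725 .259 .217
```

```text
t 2.225 q [ 0.07 -0.01  2.23  0.86  0.61 -2.98] -> [-0.04  0.43  1.74  0.66  1.34  2.48] cost 1.5e-21 modelerr mm [-0.   0.1 -0.1] F [ 1.2 -0.2 -0.9]
[0.3, -0.0, 0.3] [10.2, 0.5, 1.1] u 0.033 [0.41  0.251 0.251]
[0.6, -0.1, 0.6] [20.5, 1.2, 2.2] u 0.067 [0.414 0.254 0.25 ]
[0.9, -0.1, 0.8] [30.7, 2.1, 3.1] u 0.1 [0.417 0.256 0.249]
[1.2, -0.2, 1.1] [40.9, 3.1, 3.9] u 0.133 [0.42  0.259 0.248]
[1.5, -0.3, 1.3] [51.1, 4.4, 4.5] u 0.166 [0.422 0.261 0.247]
```

apply_moves --pt "0.3 0 0.3 10.2 0.5 1.1 0" --pt "0.6 -0.1 0.6 20.5 1.2 2.2 0" --pt "0.9 -0.1 0.8 30.7 2.1 3.1 0" --pt "1.2 -0.2 1.1 40.9 3.1 3.9 0" --pt "1.5 -0.3 1.3 51.1 4.4 4.5 0"

```text
time_s: 2.85
position: [0.4234, 0.2602, 0.2483]
tcp_rot: [0.199, 0.561, 0.178, 0.784]
force: [0.6, 0.3, -0.8]
finger_gap: 0.085
```

```bash
python3 jp.py 110 40 .4725 .259 .217
```

```text
t 2.85 q [ 0.05  0.06  2.14  0.82  0.73 -2.06] -> [-0.04  0.43  1.74  0.66  1.34  2.48] cost 1.5e-21 modelerr mm [-0.2  0.1 -0.1] F [ 0.6  0.3 -0.8]
[0.3, 0.1, 0.2] [10.2, 1.2, 0.3] u 0.04 [0.426 0.262 0.247]
[0.5, 0.2, 0.4] [20.4, 2.5, 0.3] u 0.08 [0.429 0.264 0.246]
[0.8, 0.3, 0.6] [30.7, 3.8, 0.2] u 0.12 [0.431 0.266 0.245]
[1.0, 0.3, 0.8] [40.9, 5.1, -0.2] u 0.16 [0.434 0.267 0.244]
[1.2, 0.4, 1.0] [51.1, 6.3, -0.9] u 0.199 [0.436 0.269 0.243]
```

apply_moves --pt "0.3 0.1 0.2 10.2 1.2 0.3 0" --pt "0.5 0.2 0.4 20.4 2.5 0.3 0" --pt "0.8 0.3 0.6 30.7 3.8 0.2 0" --pt "1 0.3 0.8 40.9 5.1 -0.2 0" --pt "1.2 0.4 1 51.1 6.3 -0.9 0"

```text
time_s: 3.48
position: [0.4363, 0.2685, 0.2434]
tcp_rot: [0.503, 0.625, -0.077, 0.591]
force: [0.2, -0.5, 0.3]
finger_gap: 0.0848
```

```bash
python3 jp.py 110 40 .4725 .259 .217
```

```text
t 3.475 q [ 0.03  0.13  2.06  0.79  0.85 -1.15] -> [-0.04  0.43  1.74  0.66  1.34  2.48] cost 1.5e-21 modelerr mm [-0.4  0.1 -0.1] F [ 0.2 -0.5  0.3]
[0.2, 0.2, 0.1] [10.2, 1.0, -0.8] u 0.05 [0.438 0.27  0.242]
[0.4, 0.3, 0.2] [20.4, 1.8, -1.8] u 0.099 [0.441 0.271 0.241]
[0.6, 0.5, 0.4] [30.7, 2.4, -2.9] u 0.149 [0.443 0.271 0.24 ]
[0.7, 0.6, 0.5] [40.9, 2.9, -4.2] u 0.199 [0.445 0.272 0.239]
[0.9, 0.7, 0.7] [51.1, 3.2, -5.6] u 0.248 [0.447 0.272 0.238]
```

apply_moves --pt "0.2 0.2 0.1 10.2 1 -0.8 0" --pt "0.4 0.3 0.2 20.4 1.8 -1.8 0" --pt "0.6 0.5 0.4 30.7 2.4 -2.9 0" --pt "0.7 0.6 0.5 40.9 2.9 -4.2 0" --pt "0.9 0.7 0.7 51.1 3.2 -5.6 0"

```text
time_s: 4.1
position: [0.4478, 0.2719, 0.2377]
tcp_rot: [0.681, 0.569, -0.354, 0.296]
force: [-0.7, -0.6, 0.6]
finger_gap: 0.0853
```

```bash
python3 jp.py 110 40 .4725 .259 .217
```

```text
t 4.1 q [ 0.01  0.21  1.98  0.75  0.97 -0.25] -> [-0.04  0.43  1.74  0.66  1.34  2.48] cost 1.5e-21 modelerr mm [-0.6  0.1 -0.1] F [-0.7 -0.6  0.6]
[0.1, 0.2, 0.0] [10.2, -0.0, -1.2] u 0.066 [0.449 0.272 0.236]
[0.2, 0.4, 0.1] [20.4, -0.3, -2.5] u 0.132 [0.451 0.272 0.235]
[0.3, 0.6, 0.1] [30.7, -0.8, -3.7] u 0.198 [0.453 0.272 0.234]
[0.4, 0.8, 0.2] [40.9, -1.5, -4.8] u 0.263 [0.455 0.272 0.233]
[0.5, 1.0, 0.2] [51.1, -2.5, -5.9] u 0.329 [0.457 0.271 0.232]
```

apply_moves --pt "0.1 0.2 0 10.2 0 -1.2 0" --pt "0.2 0.4 0.1 20.4 -0.3 -2.5 0" --pt "0.3 0.6 0.1 30.7 -0.8 -3.7 0" --pt "0.4 0.8 0.2 40.9 -1.5 -4.8 0" --pt "0.5 1 0.2 51.1 -2.5 -5.9 0"

```text
time_s: 4.72
position: [0.4579, 0.2712, 0.2323]
tcp_rot: [0.705, 0.388, -0.593, -0.033]
force: [0.7, -0.3, -0.8]
finger_gap: 0.0857
```

```bash
python3 jp.py 110 40 .4725 .259 .217
```

```text
t 4.725 q [-0.    0.28  1.9   0.72  1.09  0.65] -> [-0.04  0.43  1.74  0.66  1.34  2.48] cost 1.5e-21 modelerr mm [-0.8  0.1 -0.1] F [ 0.7 -0.3 -0.8]
[0.0, 0.2, -0.1] [10.2, -1.0, -0.7] u 0.098 [0.459 0.271 0.231]
[0.1, 0.4, -0.2] [20.4, -2.1, -1.3] u 0.196 [0.461 0.27  0.23 ]
[0.1, 0.6, -0.2] [30.7, -3.4, -1.7] u 0.294 [0.462 0.269 0.229]
[0.1, 0.9, -0.3] [40.9, -4.7, -1.8] u 0.392 [0.464 0.267 0.228]
[0.1, 1.1, -0.4] [51.1, -6.2, -1.8] u 0.489 [0.466 0.266 0.227]
```

apply_moves --pt "0 0.2 -0.1 10.2 -1 -0.7 0" --pt "0.1 0.4 -0.2 20.4 -2.1 -1.3 0" --pt "0.1 0.6 -0.2 30.7 -3.4 -1.7 0" --pt "0.1 0.9 -0.3 40.9 -4.7 -1.8 0" --pt "0.1 1.1 -0.4 51.1 -6.2 -1.8 0"

```text
time_s: 5.35
position: [0.467, 0.2658, 0.2272]
tcp_rot: [-0.584, -0.106, 0.738, 0.321]
force: [0.9, 0.1, -0.2]
finger_gap: 0.0851
```

```bash
python3 jp.py 110 40 .4725 .259 .217
```

```text
t 5.35 q [-0.02  0.35  1.82  0.69  1.22  1.55] -> [-0.04  0.43  1.74  0.66  1.34  2.48] cost 1.5e-21 modelerr mm [-0.9  0.2  0. ] F [ 0.9  0.1 -0.2]
[-0.0, 0.1, -0.2] [10.2, -1.2, 0.3] u 0.191 [0.468 0.264 0.226]
[-0.1, 0.3, -0.4] [20.5, -2.3, 0.8] u 0.383 [0.469 0.262 0.225]
[-0.1, 0.4, -0.6] [30.7, -3.4, 1.6] u 0.574 [0.471 0.26  0.224]
[-0.2, 0.6, -0.9] [40.9, -4.3, 2.5] u 0.765 [0.472 0.258 0.223]
[-0.3, 0.8, -1.1] [51.1, -5.2, 3.6] u 0.956 [0.473 0.256 0.222]
```

apply_moves --pt "0 0.1 -0.2 10.2 -1.2 0.3 0" --pt "-0.1 0.3 -0.4 20.5 -2.3 0.8 0" --pt "-0.1 0.4 -0.6 30.7 -3.4 1.6 0" --pt "-0.2 0.6 -0.9 40.9 -4.3 2.5 0" --pt "-0.3 0.8 -1.1 51.1 -5.2 3.6 0"

```text
time_s: 5.98
position: [0.4749, 0.2554, 0.222]
tcp_rot: [-0.358, 0.227, 0.746, 0.514]
force: [0.8, 0.9, -1.0]
finger_gap: 0.0857
```

```bash
python3 -c "
from go import *
import pickle
go(110,40,[.4738,.2544,.2216])
c=ctrl.capture('wrist');pickle.dump(c,open('w2.pkl','wb'));cv2.imwrite('pics/w2.png',c['color'])"
```

```text
q [-0.04  0.42  1.74  0.66  1.34  2.44] p [0.4749 0.2554 0.222 ] F [ 0.8  0.9 -1. ] t 5.975
(array([-0.01,  0.14, -0.07]), array([ 2.36, -0.17,  0.25]))
```

View pics/w2.png

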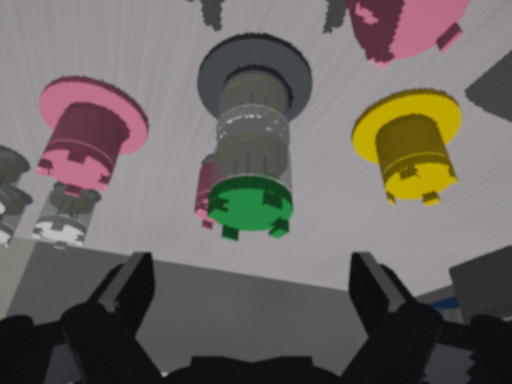

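The wrist view shows the green jar at (250,200) on its dark disc (255,75), nearly on the optical column (251). Next I measure it here.

```bash
python3 - <<'E'
from h import *
import pickle
c=pickle.load(open("w2.pkl","rb"));h=cv2.cvtColor(c["color"],cv2.COLOR_BGR2HSV)
def circ(Pp):
    A=np.c_[2*Pp,np.ones(len(Pp))];x=np.linalg.lstsq(A,(Pp**2).sum(1),rcond=None)[0];return x[:2].round(4),round(np.sqrt(x[2]+x[0]**2+x[1]**2),4)
m=cv2.inRange(h,(45,100,30),(80,255,255))
cs=max(cv2.findContours(m,0,1)[0],key=cv2.contourArea);print("green",cv2.boundingRect(cs))
x,y,w,hh=cv2.boundingRect(cs)
# bright lid top only
m2=cv2.inRange(h,(45,100,115),(80,255,255));print("bright",cv2.boundingRect(m2),np.argwhere(m2)[:,::-1].mean(0))
for r in range(180,240,5):
    xs=np.where(m[r])[0];print(r,xs.min() if len(xs) else None,xs.max() if len(xs) else None,end=" | ")
print()
m=cv2.inRange(h,(0,0,0),(180,110,85));m3=np.zeros_like(m);m3[28:130,190:320]=m[28:130,190:320]
cs=max(cv2.findContours(m3,0,1)[0],key=cv2.contourArea);print("disc",cv2.boundingRect(cs));hl=cv2.convexHull(cs)[:,0].astype(float)
for z in(.0,.008,.01):print(z,circ(np.array([plane(c,q,z)[:2] for q in hl])))
# lid rim: project predicted ellipse for candidates to compare bounding columns
for z in(.130,.142):
    q=np.array([proj(c,(.446+.032*np.cos(a),.332+.032*np.sin(a),z)) for a in np.linspace(0,6.283,90)]);print("pred",z,q.min(0),q.max(0))
cv2.imwrite("pics/w2c.png",cv2.resize(c["color"][20:250,180:330],None,fx=2.6,fy=2.6,interpolation=cv2.INTER_CUBIC))
E
```

```text
green (208, 176, 84, 64)
bright (208, 189, 84, 51) [250.03240741 211.33935185]
180 226 271 | 185 217 280 | 190 212 286 | 195 209 289 | 200 209 290 | 205 209 291 | 210 208 291 | 215 208 290 | 220 216 287 | 225 223 287 | 230 223 287 | 235 223 282 | 
disc (198, 33, 114, 88)
0.0 (array([0.4462, 0.3365]), np.float64(0.0563))
0.008 (array([0.4486, 0.3302]), np.float64(0.0546))
0.01 (array([0.4491, 0.3287]), np.float64(0.0542))
pred 0.13 [210.23599388 172.86689647] [294.67021838 217.71776044]
pred 0.142 [208.67151288 187.53102851] [295.33604159 230.58025393]
```

View pics/w2c.png

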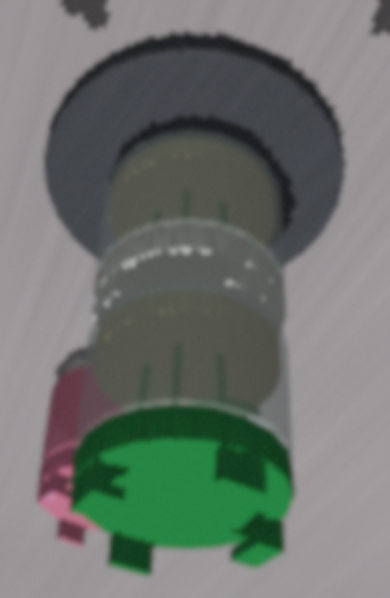

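Readings across views agree on the jar at (0.447, 0.332) within about 2 mm. Next is the advance along the tool axis, stopping partway.

```bash
cat > g2.py <<'E'
import sys
from go import *
# args az lean gx gy gz fwd(mm)
az,lean,x,y,z,f=map(float,sys.argv[1:7])
Rt,pt=tgt(az,lean,(x,y,z));pt=pt+f/1000*Rt.as_matrix()[:,0];print(pt.round(4));go(az,lean,pt)
E
python3 g2.py 110 40 .447 .332 .120 4
```

```text
[0.4474 0.3308 0.1215]
q [-0.04  0.42  1.74  0.66  1.34  2.44] p [0.4755 0.2551 0.2218] F [ 1.3 -1.2 -0.5] t 6.025
(array([12.87,  0.12, -0.22]), array([ 1.95, -0.17,  0.24]))
```

apply_moves --pt "2.5 0.1 -0.2 1.8 -0.1 0.2 0" --pt "5 0.1 -0.2 1.9 -0.2 0.2 0" --pt "7.5 0.1 -0.2 1.9 -0.2 0.2 0" --pt "9 0.1 -0.2 1.9 -0.2 0.2 0" --pt "9 0.1 -0.2 1.9 -0.2 0.2 0"

```text
time_s: 6.65
position: [0.4548, 0.3088, 0.1516]
tcp_rot: [-0.35, 0.235, 0.744, 0.518]
force: [-0.9, -0.5, -0.2]
finger_gap: 0.0853
```

```bash
python3 g2.py 110 40 .447 .332 .120 4; python3 -c "
from go import *
import pickle
C={n:ctrl.capture(n) for n in('side','wrist','top')}
pickle.dump(C,open('c3.pkl','wb'))
cv2.imwrite('pics/s3.png',cv2.resize(C['side']['color'][60:200,140:320],None,fx=4,fy=4,interpolation=cv2.INTER_CUBIC));cv2.imwrite('pics/w3.png',C['wrist']['color'])
cv2.imwrite('pics/t3.png',cv2.resize(C['top']['color'][130:270,110:320],None,fx=3.5,fy=3.5,interpolation=cv2.INTER_CUBIC))"
```

```text
[0.4474 0.3308 0.1215]
q [0.05 0.51 1.82 0.74 1.16 2.4 ] p [0.4548 0.3088 0.1516] F [-0.9 -0.5 -0.2] t 6.65
(array([ 3.79, -0.05, -0.17]), array([0.95, 0.13, 0.07]))
```

View pics/s3.png

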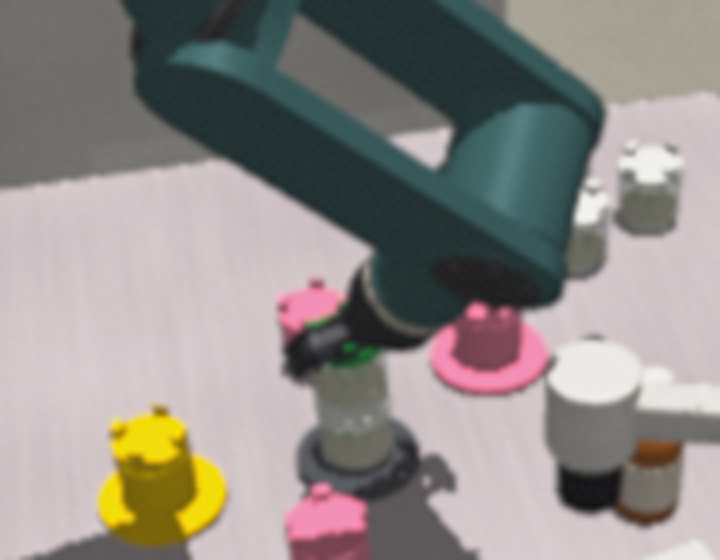

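View pics/w3.png

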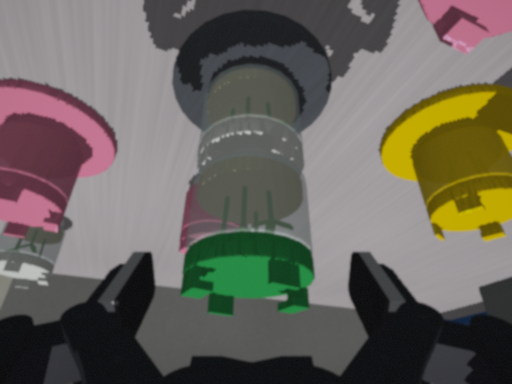

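View pics/t3.png

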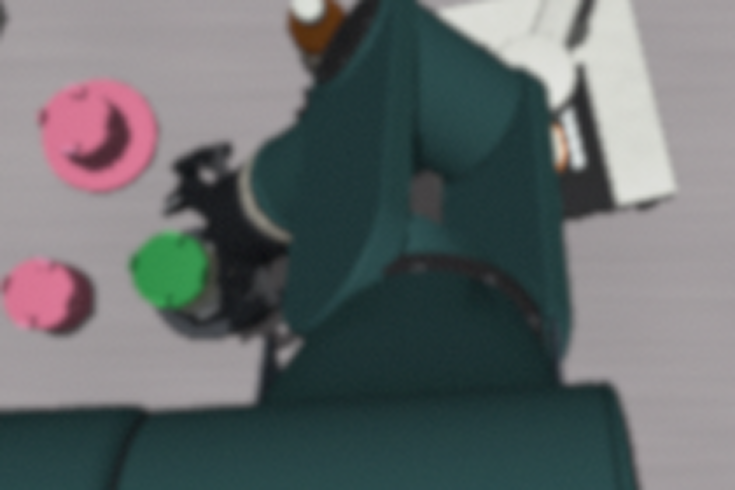

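The wrist view has the lid at columns 183–313 (centre 248) and the fingertips at 153 and 351 (centre 252). So the jar is about 2 mm toward tool -y, and I correct for that while advancing.

apply_moves --pt "0.8 -0.1 -0.1 0.9 0.1 0.1 0" --pt "1.7 -0.2 -0.2 0.9 0.1 0.1 0" --pt "2.7 -0.2 -0.2 0.9 0.1 0.1 0" --pt "3.6 -0.2 -0.2 0.9 0.1 0.1 0" --pt "3.8 -0.2 -0.2 0.9 0.1 0.1 0"

```text
time_s: 7.42
position: [0.4492, 0.3312, 0.1212]
tcp_rot: [-0.346, 0.242, 0.742, 0.52]
force: [-0.5, 0.2, -0.2]
finger_gap: 0.0852
```

```bash
python3 g2.py 110 40 .447 .332 .120 4; python3 -c "
from go import *
C={n:ctrl.capture(n) for n in('wrist',)}
c=C['wrist'];cv2.imwrite('pics/w4.png',c['color'])
h=cv2.cvtColor(c['color'],cv2.COLOR_BGR2HSV);m=cv2.inRange(h,(45,100,30),(80,255,255));print(cv2.boundingRect(m))
for r in range(255,330,8):
  xs=np.where(m[r])[0];print(r,xs.min() if len(xs) else 0,xs.max() if len(xs) else 0)
"
```

```text
[0.4474 0.3308 0.1215]
q [0.1  0.56 1.84 0.78 1.09 2.39] p [0.4492 0.3312 0.1212] F [-0.5  0.2 -0.2] t 7.425
(array([-0.01,  0.18,  0.04]), array([0.01, 0.06, 0.03]))
(164, 288, 174, 84)
255 0 0
263 0 0
271 0 0
279 0 0
287 0 0
295 192 312
303 175 330
311 170 332
319 169 334
327 168 335
```

View pics/w4.png

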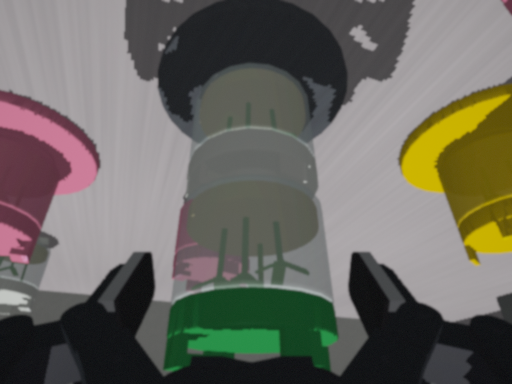

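The jar is centred between the fingers: lid 168–335 against fingertips 153/351. Now I close in small steps and watch the force.

apply_moves --pt "0 0 0 0 0 0 0.1" --pt "0 0 0 0 0 0 0.18" --pt "0 0 0 0 0 0 0.22" --pt "0 0 0 0 0 0 0.22"

```text
time_s: 7.98
position: [0.4501, 0.3307, 0.122]
tcp_rot: [-0.346, 0.242, 0.742, 0.521]
force: [-0.3, -0.7, -0.7]
finger_gap: 0.0667
```

apply_moves --pt "0 0 0 0 0 0 0.235" --pt "0 0 0 0 0 0 0.235"

```text
time_s: 8.22
position: [0.4499, 0.3307, 0.1219]
tcp_rot: [-0.346, 0.242, 0.742, 0.52]
force: [-0.2, 0.0, 0.2]
finger_gap: 0.0654
```

apply_moves --pt "0 0 0 0 0 0 0.25" --pt "0 0 0 0 0 0 0.25"

```text
time_s: 8.48
position: [0.4497, 0.3307, 0.1218]
tcp_rot: [-0.346, 0.242, 0.742, 0.52]
force: [-1.6, -1.0, 1.2]
finger_gap: 0.0641
```

apply_moves --pt "0 0 0 0 0 0 0.265" --pt "0 0 0 0 0 0 0.265"

```text
time_s: 8.72
position: [0.4498, 0.3308, 0.122]
tcp_rot: [-0.346, 0.242, 0.742, 0.52]
force: [-1.8, -1.9, 2.8]
finger_gap: 0.0634
```

apply_moves --pt "0 0 0 0 0 0 0.3" --pt "0 0 0 0 0 0 0.3" --pt "0 0 0 0 0 0 0.3"

```text
time_s: 9.1
position: [0.4498, 0.3308, 0.1222]
tcp_rot: [-0.346, 0.242, 0.742, 0.52]
force: [-2.5, -3.4, 5.3]
finger_gap: 0.0627
```

```bash
python3 g2.py 110 40 .447 .332 .120 4; python3 -c "
from rig import ctrl
s=ctrl.observe();print(s['force'],s['torque'],s['finger_gap'])"
```

```text
[0.4474 0.3308 0.1215]
q [0.1  0.56 1.84 0.78 1.1  2.39] p [0.4498 0.3308 0.1222] F [-2.5 -3.4  5.3] t 9.1
(array([0.1 , 0.23, 0.02]), array([0.04, 0.07, 0.1 ]))
[-2.53062775 -3.36281617  5.29971586] [-0.21213653  0.40164653  0.30275287] 0.06268318210281598
```

apply_moves --pt "0 0 0 0 0 0 0.35" --pt "0 0 0 0 0 0 0.45" --pt "0 0 0 0 0 0 0.45"

```text
time_s: 9.48
position: [0.4498, 0.3308, 0.1222]
tcp_rot: [-0.346, 0.242, 0.742, 0.52]
force: [-1.5, -3.1, 5.1]
finger_gap: 0.0625
```

The grip is firm and reaction forces are low. The twist comes next, as a vertical-axis turn through the jar axis.

```bash
cat > tw.py <<'E'
import sys
from rig import ctrl
from h import *
ax=np.array([float(sys.argv[1]),float(sys.argv[2]),0]);ang=[float(a) for a in sys.argv[3].split(",")];dz=float(sys.argv[4]) if len(sys.argv)>4 else 0
s=ctrl.observe();R0=R.from_quat(s["tcp_rot"]);p=s["position"]
x=R0.as_matrix()[:,0];print("az",np.degrees(np.arctan2(x[1],x[0])).round(2),"lean",np.degrees(np.arccos(-x[2])).round(2),"yz",R0.as_matrix()[2,1].round(4),p.round(4),"F",s["force"].round(1),s["torque"].round(2),"t",s["time_s"],s["finger_gap"])
for a in ang:
    Q=R.from_euler("z",a,degrees=True);pn=ax+Q.apply(p-ax)+[0,0,dz]
    print(a,(R0.inv().apply(pn-p)*100).round(2).tolist(),np.degrees((R0.inv()*Q*R0).as_rotvec()).round(2).tolist())
E
python3 tw.py .449 .333 " -6,-13,-20,-27,-34"
```

```text
az 109.85 lean 40.07 yz -0.0017 [0.4498 0.3308 0.1222] F [-1.5 -3.1  5.1] [-0.23  0.44  0.3 ] t 9.475 0.06254611815259953
-6.0 [0.0, 0.02, 0.0] [4.59, 0.01, -3.86]
-13.0 [0.0, 0.05, 0.0] [9.95, 0.02, -8.37]
-20.0 [0.01, 0.08, 0.01] [15.31, 0.03, -12.87]
-27.0 [0.02, 0.11, 0.02] [20.66, 0.05, -17.38]
-34.0 [0.02, 0.13, 0.03] [26.02, 0.06, -21.89]
```

Start with a small portion to check resistance.

apply_moves --pt "0 0 0 2.3 0 -1.9 0.45" --pt "0 0 0 4.6 0 -3.9 0.45" --pt "0 0.03 0 6.9 0 -5.8 0.45" --pt "0 0.03 0 6.9 0 -5.8 0.45"

```text
time_s: 9.98
position: [0.4499, 0.3307, 0.1222]
tcp_rot: [-0.326, 0.268, 0.698, 0.578]
force: [0.2, -0.3, 3.7]
finger_gap: 0.0625
```

```bash
python3 tw.py .449 .333 " -5,-10,-16,-22,-27"
```

```text
az 100.68 lean 40.07 yz -0.0025 [0.4499 0.3307 0.1222] F [ 0.2 -0.3  3.7] [-0.02  0.19  0.05] t 9.975 0.06253306637754703
-5.0 [-0.0, 0.02, -0.0] [3.83, 0.01, -3.22]
-10.0 [-0.0, 0.04, -0.0] [7.65, 0.02, -6.44]
-16.0 [-0.0, 0.07, -0.0] [12.24, 0.04, -10.3]
-22.0 [-0.0, 0.09, 0.0] [16.84, 0.05, -14.16]
-27.0 [0.0, 0.12, 0.0] [20.66, 0.07, -17.38]
```

Resistance is low, so the turn continues.

apply_moves --pt "0 0.02 0 3.8 0 -3.2 0.45" --pt "0 0.04 0 7.7 0 -6.4 0.45" --pt "0 0.07 0 12.2 0 -10.3 0.45" --pt "0 0.09 0 16.8 0.1 -14.2 0.45" --pt "0 0.12 0 20.7 0.1 -17.4 0.45"

```text
time_s: 10.6
position: [0.4488, 0.3305, 0.1222]
tcp_rot: [-0.254, 0.337, 0.543, 0.726]
force: [-0.3, 0.8, 5.5]
finger_gap: 0.0629
```

```bash
python3 tw.py .449 .333 " -5,-11,-17,-22,-26"
```

```text
az 73.57 lean 40.04 yz -0.0023 [0.4488 0.3305 0.1222] F [-0.3  0.8  5.5] [0.37 0.07 0.14] t 10.6 0.06293945538553096
-5.0 [-0.0, 0.02, -0.0] [3.83, 0.01, -3.22]
-11.0 [-0.0, 0.05, -0.0] [8.42, 0.03, -7.08]
-17.0 [-0.0, 0.08, -0.0] [13.02, 0.04, -10.94]
-22.0 [-0.0, 0.1, 0.0] [16.84, 0.05, -14.15]
-26.0 [0.0, 0.11, 0.0] [19.91, 0.06, -16.73]
```

apply_moves --pt "0 0.02 0 3.8 0 -3.2 0.45" --pt "0 0.05 0 8.4 0 -7.1 0.45" --pt "0 0.08 0 13 0 -10.9 0.45" --pt "0 0.1 0 16.8 0.1 -14.2 0.45" --pt "0 0.11 0 19.9 0.1 -16.7 0.45"

```text
time_s: 11.22
position: [0.4474, 0.3311, 0.1222]
tcp_rot: [-0.172, 0.386, 0.367, 0.829]
force: [-0.9, 1.1, 6.6]
finger_gap: 0.0629
```

```bash
python3 tw.py .449 .333 0 .001; python3 tw.py .449 .333 0 .004; python3 -c "
from go import *
c=ctrl.capture('wrist');cv2.imwrite('pics/w5.png',c['color']);print(ctrl.observe()['joint_pos'].round(2))"
```

```text
az 47.68 lean 40.0 yz -0.0022 [0.4474 0.3311 0.1222] F [-0.9  1.1  6.6] [ 0.39 -0.04  0.12] t 11.225 0.06293713688703882
0.0 [-0.08, -0.0, 0.06] [0.0, 0.0, 0.0]
az 47.68 lean 40.0 yz -0.0022 [0.4474 0.3311 0.1222] F [-0.9  1.1  6.6] [ 0.39 -0.04  0.12] t 11.225 0.06293713688703882
0.0 [-0.31, -0.0, 0.26] [0.0, 0.0, 0.0]
[0.31 0.41 2.28 2.04 0.37 2.22]
```

View pics/w5.png

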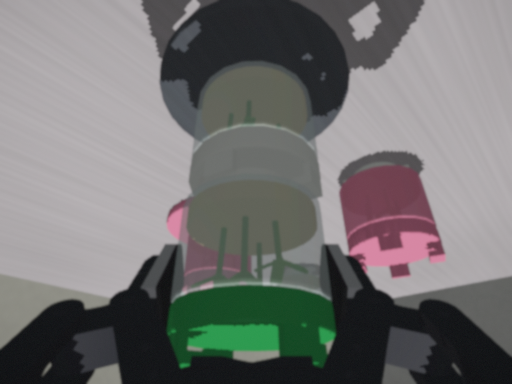

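The jar's marks kept their place relative to the camera, so it turned with the gripper by about 62°. Now a slow straight lift.

apply_moves --pt "-0.08 0 0.06 0 0 0 0.45" --pt "-0.15 0 0.13 0 0 0 0.45" --pt "-0.23 0 0.19 0 0 0 0.45" --pt "-0.31 0 0.26 0 0 0 0.45"

```text
time_s: 11.78
position: [0.4477, 0.3304, 0.1258]
tcp_rot: [-0.173, 0.386, 0.367, 0.828]
force: [0.3, -0.3, -2.4]
finger_gap: 0.0627
```

```bash
python3 tw.py .449 .333 0 .026
```

```text
az 47.75 lean 39.94 yz -0.0022 [0.4477 0.3304 0.1258] F [ 0.3 -0.3 -2.4] [-0.38  0.36  0.02] t 11.775 0.06265248928867599
0.0 [-1.99, -0.01, 1.67] [0.0, 0.0, 0.0]
```

The load is only the jar's weight, so it is free. I continue up.

apply_moves --pt "-0.3 0 0.25 0 0 0 0.45" --pt "-0.8 0 0.65 0 0 0 0.45" --pt "-1.5 0 1.25 0 0 0 0.45" --pt "-2.3 0 1.9 0 0 0 0.45" --pt "-3 0 2.5 0 0 0 0.45"

```text
time_s: 12.4
position: [0.4473, 0.3307, 0.1655]
tcp_rot: [-0.173, 0.386, 0.368, 0.828]
force: [0.7, 0.1, -2.8]
finger_gap: 0.0624
```

```bash
python3 -c "
from go import *
import pickle
C={n:ctrl.capture(n) for n in('side','wrist')}
pickle.dump(C,open('c6.pkl','wb'))
s=ctrl.observe();print(s['position'],s['force'],s['joint_pos'].round(2),s['finger_gap'])
cv2.imwrite('pics/s6.png',cv2.resize(C['side']['color'][80:200,170:320],None,fx=4.5,fy=4.5,interpolation=cv2.INTER_CUBIC));cv2.imwrite('pics/w6.png',C['wrist']['color'])"
```

```text
[0.44779641 0.33090725 0.16619039] [ 0.28855709  0.50837524 -1.50114213] [0.3  0.29 2.24 1.62 0.33 2.66] 0.06317805918094545
```

View pics/s6.png

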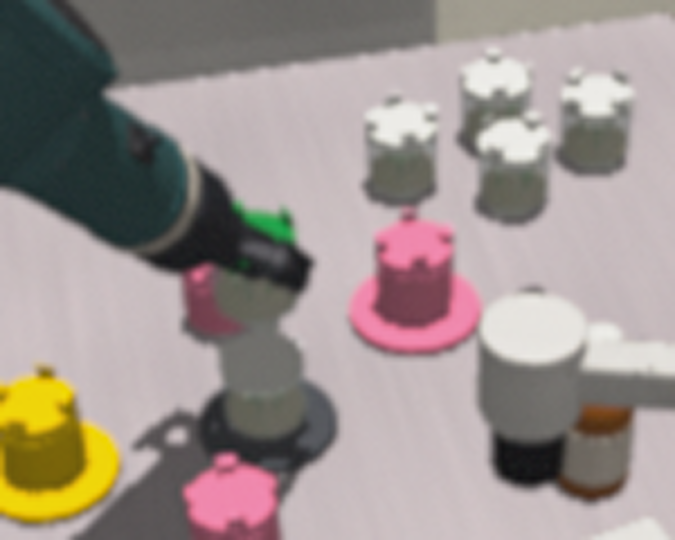

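View pics/w6.png

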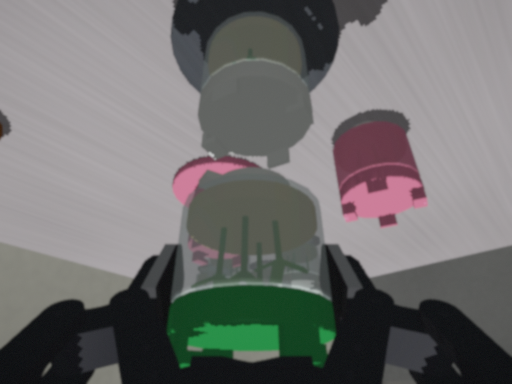

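The jar is lifted clear and upright: its outline relative to the fingers is unchanged, and the nest is empty below. Next, carry it to a waypoint in front of the viewer.

```bash
cat > car.py <<'E'
import sys
from go import *
# jar axis x,y, bottom z, az
x,y,b=map(float,sys.argv[1:4]);az=float(sys.argv[4]) if len(sys.argv)>4 else 47.7
f=float(sys.argv[5]) if len(sys.argv)>5 else .0024
d=np.array([np.cos(np.radians(az)),np.sin(np.radians(az)),0])
go(az,40,np.array([x,y,b+.0482])-f*d)
E
python3 car.py .465 .03 .118;python3 car.py .4565 .18 .118
```

```text
q [0.3  0.29 2.24 1.62 0.33 2.66] p [0.4478 0.3309 0.1662] F [ 0.3  0.5 -1.5] t 12.5
(array([-13.74, -21.43, -16.45]), array([ 0.32,  0.07, -0.01]))
q [0.3  0.29 2.24 1.62 0.33 2.66] p [0.4478 0.3309 0.1662] F [ 0.3  0.5 -1.5] t 12.5
(array([ -6.96, -10.75,  -8.34]), array([ 0.32,  0.07, -0.01]))
```

apply_moves --pt "-0.6 -1 -0.7 0.1 0 0 0.45" --pt "-2 -3.1 -2.4 0.3 0.1 0 0.45" --pt "-4 -6.2 -4.8 0.3 0.1 0 0.45" --pt "-6 -9.3 -7.2 0.3 0.1 0 0.45" --pt "-8 -12.4 -9.6 0.3 0.1 0 0.45"

```text
time_s: 13.12
position: [0.4556, 0.1536, 0.1649]
tcp_rot: [-0.171, 0.388, 0.367, 0.828]
force: [1.5, -0.1, -1.9]
finger_gap: 0.0627
```

```bash
python3 car.py .465 .03 .118
```

```text
q [-0.26  0.26  2.31  1.28  0.64  2.52] p [0.4556 0.1536 0.1649] F [ 1.5 -0.1 -1.9] t 13.125
(array([-5.72, -9.01, -6.63]), array([-0.02, -0.12, -0.05]))
```

apply_moves --pt "-1.8 -2.8 -2 0 0 0 0.45" --pt "-3.4 -5.3 -3.9 0 0 0 0.45" --pt "-4.8 -7.5 -5.5 0 -0.1 0 0.45" --pt "-5.7 -9 -6.6 0 -0.1 0 0.45"

```text
time_s: 13.62
position: [0.4641, 0.028, 0.1662]
tcp_rot: [-0.171, 0.387, 0.366, 0.829]
force: [-0.1, 1.1, -1.8]
finger_gap: 0.0625
```

```bash
python3 car.py .48 .03 .07;python3 -c "
from go import *
import pickle
C={n:ctrl.capture(n) for n in('side','wrist')}
pickle.dump(C,open('c7.pkl','wb'))
cv2.imwrite('pics/s7.png',cv2.resize(C['side']['color'][100:290,190:390],None,fx=3.1,fy=3.1,interpolation=cv2.INTER_CUBIC));cv2.imwrite('pics/w7.png',C['wrist']['color'])"
```

```text
q [-0.62  0.29  2.23  1.04  0.83  2.45] p [0.4641 0.028  0.1662] F [-0.1  1.1 -1.8] t 13.625
(array([ 4.31, -1.04, -2.33]), array([-0.07, -0.02,  0.05]))
```

View pics/s7.png

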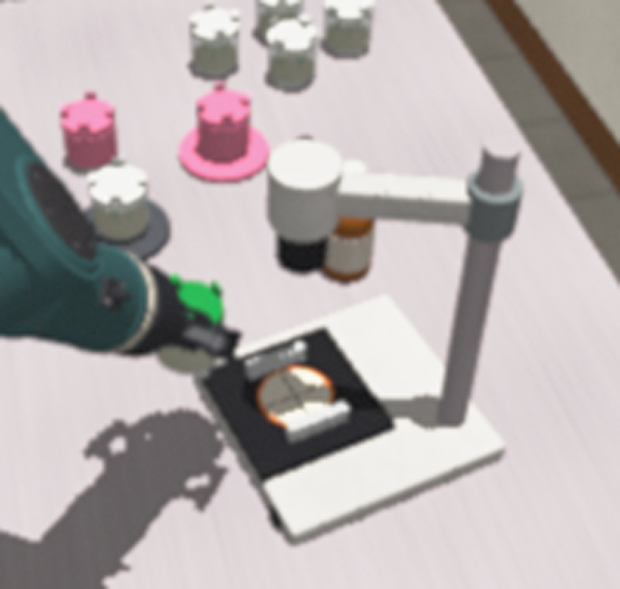

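View pics/w7.png

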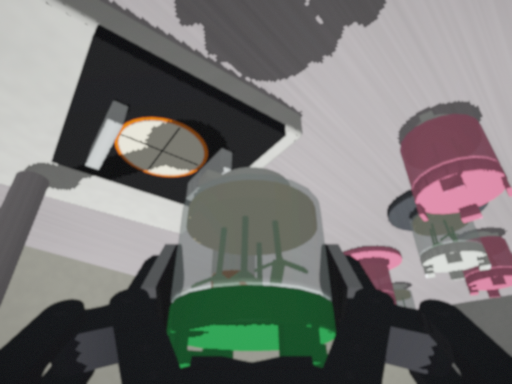

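The wrist view shows the ring in full at (161,146), with the held jar upright at (250,250). I measure the ring and cross from this closer view, and from the side view too.

```bash
python3 - <<'E'
from h import *
import pickle
C=pickle.load(open("c7.pkl","rb"))
def circ(Pp):
    A=np.c_[2*Pp,np.ones(len(Pp))];x=np.linalg.lstsq(A,(Pp**2).sum(1),rcond=None)[0];return x[:2].round(4),round(np.sqrt(x[2]+x[0]**2+x[1]**2),4)
for n,(a,b,d,e) in dict(wrist=(105,105,220,190),side=(265,210,305,245)).items():
    c=C[n];h=cv2.cvtColor(c["color"],cv2.COLOR_BGR2HSV);m=cv2.inRange(h,(3,110,60),(18,255,255));mm=np.zeros_like(m);mm[b:e,a:d]=m[b:e,a:d]
    p=np.argwhere(mm)[:,::-1].astype(np.float32);hl=cv2.convexHull(p)[:,0];e=cv2.fitEllipse(hl)
    Q=np.array([plane(c,q,.035)[:2] for q in hl]);print(n,len(p),e[0],plane(c,e[0],.035),circ(Q))
    print("  hull poly centroid",np.array([plane(c,q,.035)[:2] for q in p]).mean(0))
c=C["wrist"];cv2.imwrite("pics/w7c.png",cv2.resize(c["color"][90:200,80:250],None,fx=4.6,fy=4.6,interpolation=cv2.INTER_CUBIC))
E
```

```text
wrist 852 (160.52235412597656, 146.50347900390625) [0.5650803  0.02723629 0.035     ] (array([0.5683, 0.0305]), np.float64(0.0378))
  hull poly centroid [0.56243422 0.02799797]
side 68 (284.7384948730469, 227.2480010986328) [0.56718915 0.03187283 0.035     ] (array([0.5684, 0.0311]), np.float64(0.0391))
  hull poly centroid [0.56408782 0.03616235]
```

View pics/w7c.png

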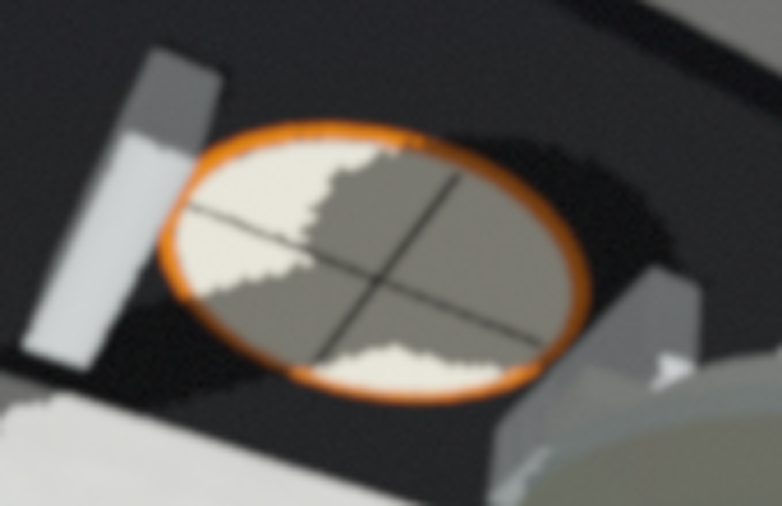

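```bash
python3 - <<'E'
from h import *
import pickle
C=pickle.load(open("c7.pkl","rb"));c=C["wrist"]
k=lambda u,v:(u/4.6+80-.4,v/4.6+90-.4)
print("cross w",plane(c,k(376,280),.035)[:2])
for nm,uv in dict(a=(188,205),b=(545,345),c_=(458,175),d=(320,360)).items():print(nm,plane(c,k(*uv),.035)[:2])
print("stop inner bottom face L",plane(c,k(190,160),.053)[:2],plane(c,k(222,75),.053)[:2])
# side-view cross
s=C["side"];u=lambda a,b:(a/3.1+190-.4,b/3.1+100-.4)
print("cross s",plane(s,u(293,391),.035)[:2])
cv2.imwrite("pics/s7c.png",cv2.resize(s["color"][205:250,255:315],None,fx=12,fy=12,interpolation=cv2.INTER_CUBIC))
E
```

```text
cross w [0.56870126 0.03051905]
a [ 0.57544142 -0.00148052]
b [0.56130009 0.0624774 ]
c_ [0.53698675 0.02410945]
d [0.59604219 0.03704443]
stop inner bottom face L [ 0.5458133  -0.01363139] [ 0.52802141 -0.01899074]
cross s [0.56692988 0.0379175 ]
```

View pics/s7c.png

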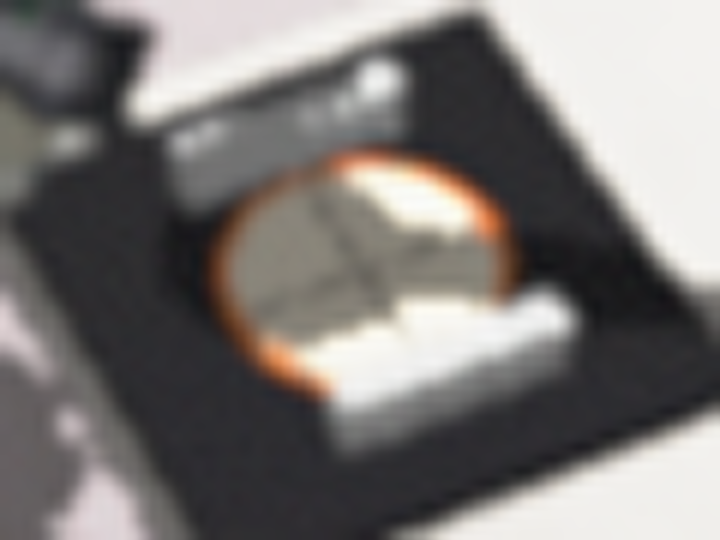

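```bash
python3 - <<'E'
from h import *
import pickle
C=pickle.load(open("c7.pkl","rb"));c=C["wrist"];s=C["side"]
h=cv2.cvtColor(c["color"],cv2.COLOR_BGR2HSV);m=cv2.inRange(h,(45,100,30),(80,255,255));
cols=range(240,263,4);print("green top rows",[np.where(m[:,u])[0].min() for u in cols], cv2.boundingRect(m))
cv2.imwrite("pics/w7j.png",cv2.resize(c["color"][150:370,150:350],None,fx=2.7,fy=2.7,interpolation=cv2.INTER_CUBIC))
p=np.array([.4641,.028,.1662]);a=np.radians(47.7);d=np.array([np.cos(a),np.sin(a)])
for f in(-.004,0,.0024,.006):
    o=[]
    for z in(.012,.056,.068):
        q=np.array([proj(c,(*(p[:2]+f*d+.032*np.array([np.cos(t),np.sin(t)])),p[2]-.0482+z)) for t in np.linspace(0,6.28,180)]);o+=[q.min(0).round(1).tolist(),q.max(0).round(1).tolist()]
    print(f,o)
hs=cv2.cvtColor(s["color"],cv2.COLOR_BGR2HSV);ms=cv2.inRange(hs,(45,100,30),(80,255,255));print("side green",cv2.boundingRect(ms))
for f in(0,.0024,.006):
    q=np.array([proj(s,(*(p[:2]+f*d+.032*np.array([np.cos(t),np.sin(t)])),p[2]-.0482+.068)) for t in np.linspace(0,6.28,180)]);print(f,q.min(0),q.max(0))
print(plane(s,(284.8,226.9),.035))
E
```

```text
green top rows [np.int64(286), np.int64(286), np.int64(286), np.int64(286), np.int64(286), np.int64(286)] (166, 286, 171, 84)
-0.004 [[187.1, 160.2], [329.3, 234.0], [174.7, 273.9], [344.1, 319.8], [170.4, 314.7], [349.2, 347.9]]
0 [[188.5, 166.6], [327.6, 237.2], [176.7, 278.2], [341.7, 321.6], [172.7, 317.9], [346.5, 349.2]]
0.0024 [[189.4, 170.3], [326.6, 239.1], [177.9, 280.6], [340.3, 322.7], [174.0, 319.6], [345.0, 349.9]]
0.006 [[190.6, 175.7], [325.1, 241.8], [179.6, 284.0], [338.2, 324.2], [175.8, 322.2], [342.7, 351.0]]
side green (245, 189, 17, 16)
0 [236.88542462 190.72062704] [261.05032798 208.33081477]
0.0024 [237.3631734  190.16494648] [261.49443363 207.72555758]
0.006 [238.07730567 189.33426128] [262.15827648 206.82089634]
[0.56771775 0.03311037 0.035     ]
```

View pics/w7j.png

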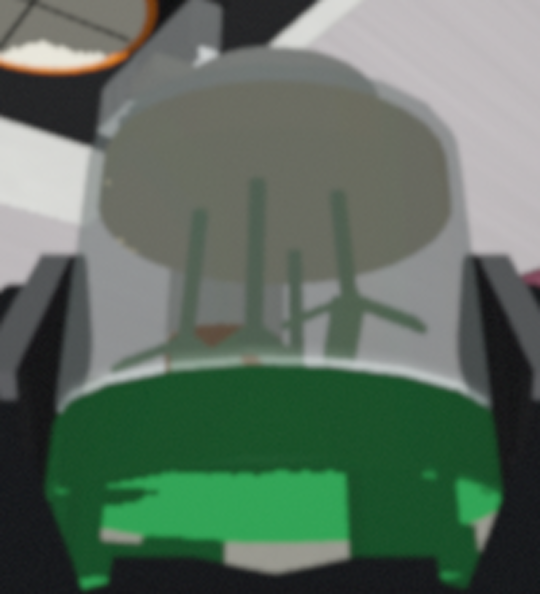

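```bash
python3 - <<'E'
from h import *
from rig import ctrl
import pickle
for i in range(3):
    s=ctrl.observe();c=ctrl.capture("wrist")
    M=R.from_quat(s["tcp_rot"]).as_matrix();o,d=ray(c,(c["cx"],c["cy"]))
    print(s["position"].round(4),"cam in tcp",(M.T@(o-s["position"])).round(4),(M.T@d).round(4),"q",s["joint_pos"].round(3))
    for zz in(0,): print("tool y=0 grasp",proj(c,s["position"]+.006*M[:,0]),proj(c,s["position"]+.02*M[:,0]))
C=pickle.load(open("c7.pkl","rb"));print(C["wrist"]["rvec"],C["wrist"]["tvec"],c["rvec"],c["tvec"])
E
```

```text
[0.465  0.0271 0.1663] cam in tcp [-0.1187 -0.0006 -0.0763] [9.545e-01 6.000e-04 2.982e-01] q [-0.615  0.293  2.232  1.038  0.833  2.455]
tool y=0 grasp [252.44647267 276.0546346 ] [252.31814902 259.81087849]
[0.4642 0.0287 0.1662] cam in tcp [-0.1187 -0.0006 -0.0763] [9.545e-01 6.000e-04 2.982e-01] q [-0.613  0.293  2.234  1.039  0.833  2.455]
tool y=0 grasp [252.45559964 276.06925317] [252.32658549 259.82501356]
[0.4635 0.0298 0.1661] cam in tcp [-0.1187 -0.0006 -0.0763] [9.545e-01 6.000e-04 2.983e-01] q [-0.612  0.293  2.235  1.038  0.833  2.456]
tool y=0 grasp [252.51042197 276.00062939] [252.37813064 259.76167948]
[-0.90015386 -2.31938613 -1.26568457] [ 0.32670419 -0.28201858 -0.05468747] [-0.90087145 -2.3211402  -1.27080341] [ 0.32258101 -0.28351932 -0.05524931]
```

```bash
python3 - <<'E'
from h import *
from rig import ctrl
import pickle
s=ctrl.observe();c=ctrl.capture("wrist");p=s["position"];M=R.from_quat(s["tcp_rot"]).as_matrix()
a=np.arctan2(M[1,0],M[0,0]);d=np.array([np.cos(a),np.sin(a)]);print(p.round(4),np.degrees(a))
for f in(-.002,0,.0024,.005,.008):
    o=[]
    for z in(.012,.056):
        q=np.array([proj(c,(*(p[:2]+f*d+.032*np.array([np.cos(t),np.sin(t)])),p[2]-.0482+z)) for t in np.linspace(0,6.28,180)]);o+=[q.min(0).round(1).tolist(),q.max(0).round(1).tolist()]
    print(f,o)
E
```

```text
[0.4631 0.0305 0.1661] 47.84868360706541
-0.002 [[181.5, 161.9], [322.7, 234.8], [168.6, 275.1], [336.7, 320.1]]
0 [[182.3, 165.1], [321.9, 236.3], [169.7, 277.2], [335.5, 321.0]]
0.0024 [[183.2, 168.9], [321.0, 238.2], [171.0, 279.6], [334.2, 322.1]]
0.005 [[184.2, 172.8], [320.0, 240.2], [172.4, 282.1], [332.9, 323.2]]
0.008 [[185.3, 177.1], [319.0, 242.4], [173.9, 285.0], [331.3, 324.5]]
```

```bash
python3 car.py .49 .031 .066 47.7 .003;python3 car.py .568 .031 .066 47.7 .003
```

```text
q [-0.61  0.29  2.24  1.04  0.83  2.46] p [0.4629 0.0309 0.1661] F [-0.5  0.4 -2.1] t 13.925
(array([ 4.96, -2.01, -2.16]), array([-0.05, -0.02, -0.13]))
q [-0.61  0.29  2.24  1.04  0.83  2.46] p [0.4629 0.0309 0.1661] F [-0.5  0.4 -2.1] t 13.925
(array([ 8.32, -7.78,  1.87]), array([-0.05, -0.02, -0.13]))
```

apply_moves --pt "0.9 -0.3 -0.4 0 0 0 0.45" --pt "2.2 -0.9 -1 0 0 0 0.45" --pt "3.6 -1.5 -1.6 0 0 0 0.45" --pt "4.6 -1.9 -2 0 0 -0.1 0.45" --pt "5 -2 -2.2 0 0 -0.1 0.45"

```text
time_s: 14.55
position: [0.4885, 0.0282, 0.1129]
tcp_rot: [-0.17, 0.387, 0.366, 0.829]
force: [0.1, -0.3, -2.2]
finger_gap: 0.0625
```

```bash
python3 car.py .568 .031 .063 47.7 .003
```

```text
q [-0.57  0.45  2.23  1.19  0.75  2.28] p [0.4885 0.0282 0.1129] F [ 0.1 -0.3 -2.2] t 14.55
(array([ 3.51, -5.69,  3.93]), array([-0.07, -0.05, -0.02]))
```

apply_moves --pt "0.4 -0.7 0.5 0 0 0 0.45" --pt "1.1 -1.8 1.3 0 0 0 0.45" --pt "1.9 -3.1 2.2 0 0 0 0.45" --pt "2.6 -4.3 3 0 0 0 0.45" --pt "3.1 -5 3.5 0 0 0 0.45"

```text
time_s: 15.18
position: [0.5586, 0.0283, 0.1129]
tcp_rot: [-0.171, 0.386, 0.366, 0.829]
force: [0.3, 0.9, -1.2]
finger_gap: 0.0628
```

apply_moves --pt "0.2 -0.3 0.2 0 0 0 0.45" --pt "0.4 -0.6 0.4 0 0 0 0.45" --pt "0.4 -0.6 0.4 0 0 0 0.45" --pt "0.4 -0.6 0.4 0 0 0 0.45"

```text
time_s: 15.68
position: [0.5648, 0.0287, 0.1119]
tcp_rot: [-0.171, 0.387, 0.366, 0.829]
force: [-0.7, 0.7, -2.1]
finger_gap: 0.0627
```

```bash
python3 car.py .568 .031 .063 47.7 .003;python3 - <<'E'
from go import *
import pickle
s0=ctrl.observe()
C={n:ctrl.capture(n) for n in('side','wrist','top')}
pickle.dump((s0,C),open('c8.pkl','wb'))
cv2.imwrite('pics/s8.png',cv2.resize(C['side']['color'][150:260,230:350],None,fx=5.4,fy=5.4,interpolation=cv2.INTER_CUBIC));cv2.imwrite('pics/w8.png',C['wrist']['color'])
s=C['side'];h=cv2.cvtColor(s["color"],cv2.COLOR_BGR2HSV);m=cv2.inRange(h,(45,100,30),(80,255,255));print("side green",cv2.boundingRect(m))
b=s0["position"][2]-.0482
q=np.array([proj(s,(.568+.032*np.cos(t),.031+.032*np.sin(t),b+.068)) for t in np.linspace(0,6.28,180)]);print(q.min(0),q.max(0))
q=np.array([proj(s,(.568+.032*np.cos(t),.031+.032*np.sin(t),b+.056)) for t in np.linspace(0,6.28,180)]);print(q.min(0),q.max(0))
E
```

```text
q [-0.48  0.5   2.07  1.16  0.74  2.45] p [0.5648 0.0287 0.1119] F [-0.7  0.7 -2.1] t 15.675
(array([ 0.11, -0.09,  0.02]), array([-0.08, -0.05,  0.03]))
side green (286, 199, 11, 12)
[274.50540463 197.11918773] [297.49573484 214.08512897]
[274.47626082 200.00435977] [297.28772169 216.95570445]
```

View pics/s8.png

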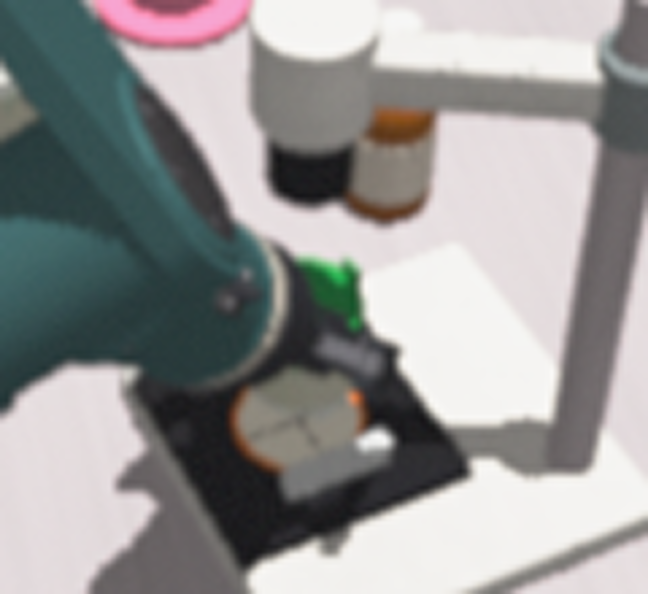

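View pics/w8.png

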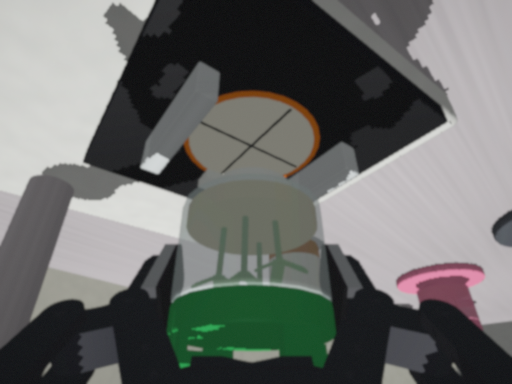

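The cross is at column ~252, which is the tool centreline, so lateral alignment is good. Next I compute the cross position from this view and check the forward alignment.

```bash
python3 - <<'E'
from h import *
import pickle
s0,C=pickle.load(open("c8.pkl","rb"));c=C["wrist"]
cv2.imwrite("pics/w8c.png",cv2.resize(c["color"][80:300,160:350],None,fx=2.7,fy=2.7,interpolation=cv2.INTER_CUBIC))
h=cv2.cvtColor(c["color"],cv2.COLOR_BGR2HSV);m=cv2.inRange(h,(3,110,60),(18,255,255));m[185:]=0
p=np.argwhere(m)[:,::-1].astype(np.float32);hl=cv2.convexHull(p)[:,0]
Pp=np.array([plane(c,q,.035)[:2] for q in hl]);A=np.c_[2*Pp,np.ones(len(Pp))];x=np.linalg.lstsq(A,(Pp**2).sum(1),rcond=None)[0];print("ring",x[:2],np.sqrt(x[2]+x[0]**2+x[1]**2))
print("cross",plane(c,(252,145.5),.035))
p=s0["position"];M=R.from_quat(s0["tcp_rot"]).as_matrix();a=np.arctan2(M[1,0],M[0,0]);d=np.array([np.cos(a),np.sin(a)]);print(p,np.degrees(a))
for f in(0,.003,.006):
    for z,r in((0,.019),(.012,.032)):
        q=np.array([proj(c,(*(p[:2]+f*d+r*np.array([np.cos(t),np.sin(t)])),p[2]-.0482+z)) for t in np.linspace(0,6.28,180)]);print(f,z,q.min(0).round(1),q.max(0).round(1))
E
```

```text
ring [0.56725404 0.0306203 ] 0.03681023721188276
cross [0.56746582 0.03161388 0.035     ]
[0.56475458 0.02870795 0.11187067] 47.64835232628431
0 0 [212.9 161.3] [291.7 205.3]
0 0.012 [182.5 165.1] [322.2 236.3]
0.003 0 [213.5 165.4] [291.  208.1]
0.003 0.012 [183.7 169.7] [321.  238.7]
0.006 0 [214.1 169.4] [290.4 210.9]
0.006 0.012 [184.8 174.2] [319.9 240.9]
```

View pics/w8c.png

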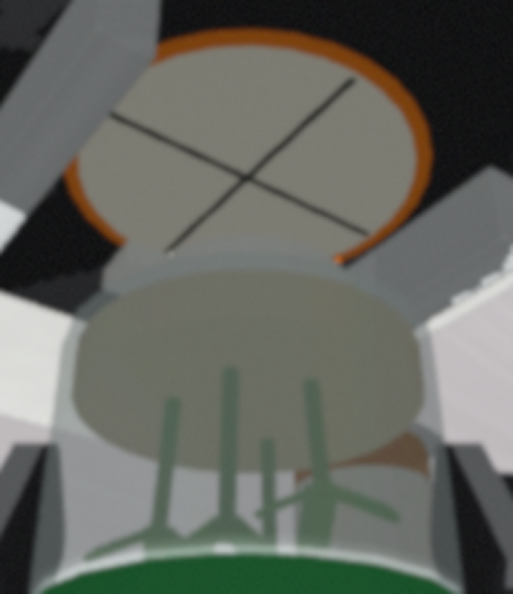

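Forward and lateral agreement is within about 1 mm. Now I lower it gently.

apply_moves --pt "0.4 0 -0.3 0 0 0 0.45" --pt "0.9 0 -0.75 0 0 0 0.45" --pt "1.35 0 -1.13 0 0 0 0.45" --pt "1.7 0 -1.43 0 0 0 0.45" --pt "1.9 0 -1.6 0 0 0 0.45"

```text
time_s: 16.45
position: [0.565, 0.0286, 0.0866]
tcp_rot: [-0.171, 0.387, 0.366, 0.829]
force: [-1.0, -0.1, -0.5]
finger_gap: 0.0631
```

apply_moves --pt "0 0 0 0 0 0 0.45" --pt "0.08 0 -0.06 0 0 0 0.45" --pt "0.08 0 -0.06 0 0 0 0.45"

```text
time_s: 16.82
position: [0.5653, 0.0286, 0.0863]
tcp_rot: [-0.171, 0.387, 0.366, 0.829]
force: [1.0, 0.8, -1.0]
finger_gap: 0.0627
```

```bash
python3 car.py .5675 .0313 .035 47.7 .0037
```

```text
q [-0.48  0.55  2.09  1.23  0.72  2.35] p [0.5653 0.0286 0.0863] F [ 1.   0.8 -1. ] t 16.825
(array([ 0.22,  0.02, -0.21]), array([-0.04, -0.03,  0.07]))
```

apply_moves --pt "0.08 0 -0.06 0 0 0 0.45" --pt "0.15 0 -0.13 0 0 0 0.45" --pt "0.15 0 -0.13 0 0 0 0.45"

```text
time_s: 17.2
position: [0.5651, 0.0286, 0.0841]
tcp_rot: [-0.171, 0.387, 0.366, 0.829]
force: [-0.6, -1.2, -2.1]
finger_gap: 0.0622
```

apply_moves --pt "0.06 0 -0.05 0 0 0 0.45" --pt "0.06 0 -0.05 0 0 0 0.45"

```text
time_s: 17.45
position: [0.5651, 0.0286, 0.0833]
tcp_rot: [-0.171, 0.387, 0.366, 0.829]
force: [-0.5, 0.2, -2.2]
finger_gap: 0.0625
```

apply_moves --pt "0.04 0 -0.03 0 0 0 0.45" --pt "0.06 0 -0.05 0 0 0 0.45" --pt "0.06 0 -0.05 0 0 0 0.45"

```text
time_s: 17.82
position: [0.5652, 0.0287, 0.0832]
tcp_rot: [-0.171, 0.386, 0.366, 0.829]
force: [-3.1, -1.9, 6.2]
finger_gap: 0.0627
```

```bash
python3 - <<'E'
from go import *
s=ctrl.observe();print(s["position"],s["force"])
c=ctrl.capture("wrist");cv2.imwrite("pics/w9.png",c["color"])
E
```

```text
[0.56517808 0.02865316 0.08322049] [-3.1023191  -1.90591836  6.21285858]
```

View pics/w9.png

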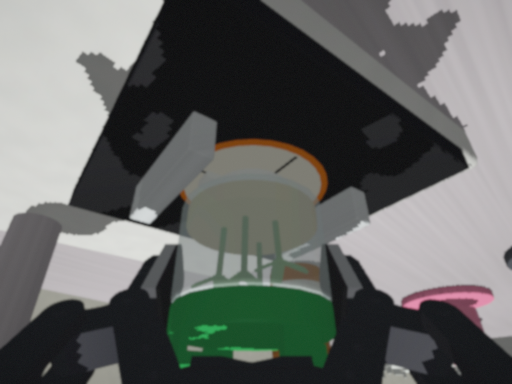

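It is in contact with the plate at 6 N, and the TCP height matches underside = 35 mm. The jar sits between the stops with the ring symmetric around it. I relieve the press slightly, then open slowly.

apply_moves --pt "-0.04 0 0.03 0 0 0 0.45" --pt "-0.04 0 0.03 0 0 0 0.3" --pt "-0.04 0 0.03 0 0 0 0.26" --pt "-0.04 0 0.03 0 0 0 0.24" --pt "-0.04 0 0.03 0 0 0 0.22"

```text
time_s: 18.5
position: [0.5652, 0.0286, 0.0831]
tcp_rot: [-0.171, 0.387, 0.366, 0.829]
force: [0.0, -0.2, -0.7]
finger_gap: 0.0668
```

apply_moves --pt "0 0 0 0 0 0 0.15" --pt "0 0 0 0 0 0 0" --pt "0 0 0 0 0 0 0" --pt "0 0 0 0 0 0 0"

```text
time_s: 19.0
position: [0.5652, 0.0286, 0.0831]
tcp_rot: [-0.171, 0.387, 0.366, 0.829]
force: [-0.4, 0.4, 0.3]
finger_gap: 0.0854
```

```bash
python3 - <<'E'
from go import *
s=ctrl.observe();print(s["position"],s["force"],s["finger_gap"])
c=ctrl.capture("wrist");cv2.imwrite("pics/w10.png",c["color"])
E
```

```text
[0.56515128 0.02857302 0.08309312] [-0.39212157  0.42579901  0.25062847] 0.08543443609059068
```

View pics/w10.png

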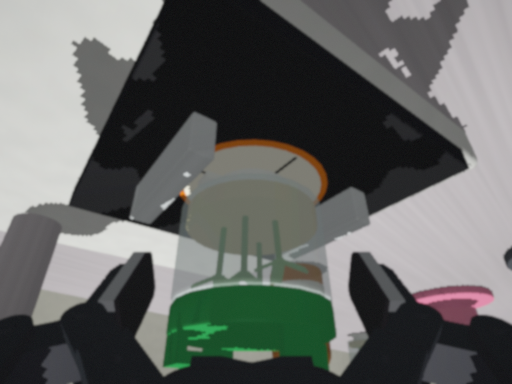

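Released: jar upright and unmoved, fingers clear on both sides. I retreat along the tool axis.

apply_moves --pt "-0.8 0 0 0 0 0 0" --pt "-2.5 0 0 0 0 0 0" --pt "-5 0 0 0 0 0 0" --pt "-8 0 0 0 0 0 0" --pt "-10 0 0 0 0 0 0"

```text
time_s: 19.68
position: [0.5212, -0.0197, 0.1609]
tcp_rot: [-0.171, 0.387, 0.365, 0.829]
force: [1.0, -0.2, -0.7]
finger_gap: 0.0855
```

apply_moves --pt "-1 0 0 0 0 0 0" --pt "-2 0 0 0 0 0 0" --pt "-2 0 0 0 0 0 0" --pt "-2 0 0 0 0 0 0"

```text
time_s: 20.18
position: [0.5131, -0.0281, 0.1747]
tcp_rot: [-0.171, 0.387, 0.366, 0.829]
force: [0.2, 0.3, 0.5]
finger_gap: 0.0854
```

```bash
python3 - <<'E'
from go import *
import pickle
s=ctrl.observe();print(s["position"],s["force"],s["joint_pos"].round(2))
C={n:ctrl.capture(n) for n in('side','wrist','top')};pickle.dump(C,open('c11.pkl','wb'))
cv2.imwrite("pics/w11.png",C['wrist']["color"]);cv2.imwrite('pics/s11.png',cv2.resize(C['side']['color'],None,fx=1.5,fy=1.5));cv2.imwrite('pics/t11.png',C['top']['color'])
E
```

```text
[ 0.51309383 -0.02809419  0.17474698] [0.19483957 0.30579407 0.51735784] [-0.66  0.34  2.08  0.94  0.91  2.55]
```

View pics/w11.png

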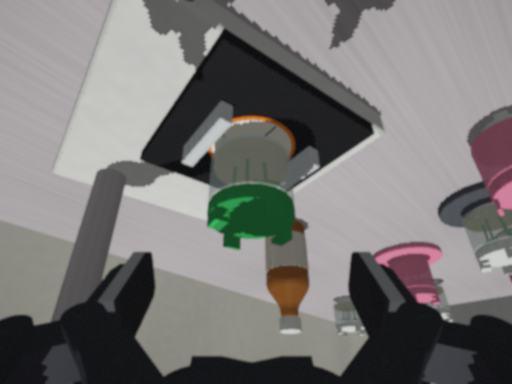

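View pics/s11.png

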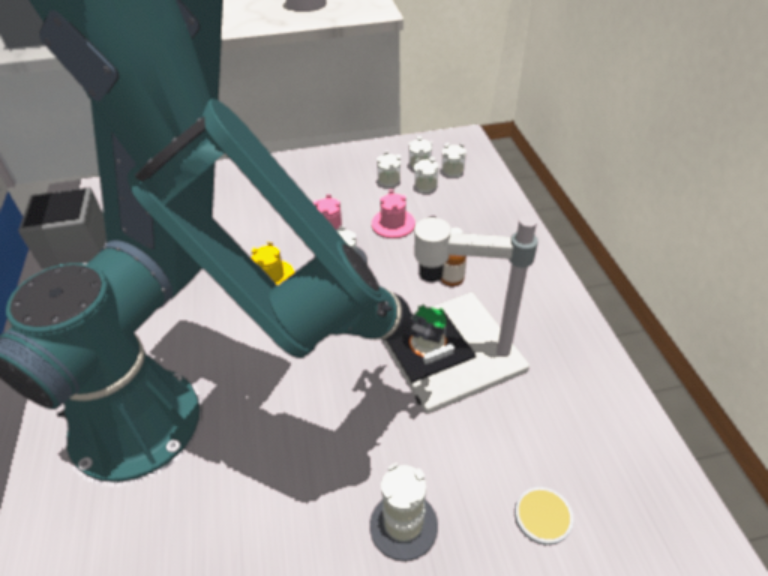

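View pics/t11.png

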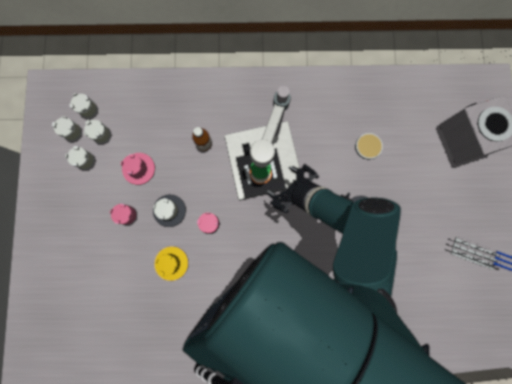

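I back off further to clear the side view for the final check.

apply_moves --pt "-2 -1 -1 0 0 0 0" --pt "-4 -2 -2 0 0 0 0" --pt "-6 -2 -4 0 0 0 0" --pt "-8 -2 -6 0 0 0 0" --pt "-8 -2 -6 0 0 0 0"

```text
time_s: 20.95
position: [0.4622, -0.115, 0.1977]
tcp_rot: [-0.17, 0.387, 0.365, 0.829]
force: [0.1, 0.1, 0.6]
finger_gap: 0.0854
```

```bash
python3 - <<'E'
from go import *
import pickle
s=ctrl.observe();print(s["position"],s["force"],s["joint_pos"].round(2))
C={n:ctrl.capture(n) for n in('side','wrist')};pickle.dump(C,open('c12.pkl','wb'))
cv2.imwrite("pics/w12.png",cv2.resize(C['wrist']["color"][80:260,120:340],None,fx=3.3,fy=3.3,interpolation=cv2.INTER_CUBIC));cv2.imwrite('pics/s12.png',cv2.resize(C['side']['color'][180:260,240:350],None,fx=7,fy=7,interpolation=cv2.INTER_CUBIC))
for n in C:
    c=C[n];h=cv2.cvtColor(c["color"],cv2.COLOR_BGR2HSV);m=cv2.inRange(h,(45,100,30),(80,255,255));print(n,cv2.boundingRect(m))
    for z in(.056,.068):
        q=np.array([proj(c,(.568+.032*np.cos(t),.031+.032*np.sin(t),.035+z)) for t in np.linspace(0,6.28,180)]);print(z,q.min(0).round(1),q.max(0).round(1))
E
```

```text
[ 0.46215628 -0.11500768  0.19769967] [0.14281665 0.05669838 0.64107142] [-0.9   0.31  2.05  0.8   1.08  2.49]
side (276, 205, 22, 18)
0.056 [274.4 206.7] [296.8 223.6]
0.068 [274.4 203.9] [297.  220.9]
wrist (242, 223, 62, 42)
0.056 [240.1 220. ] [302.6 247.1]
0.068 [239.9 231.5] [303.6 257.3]
```

View pics/s12.png

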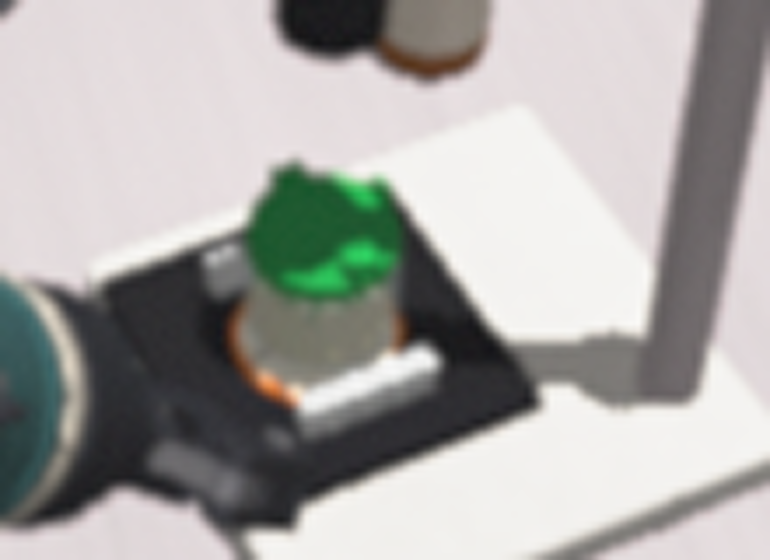

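View pics/w12.png

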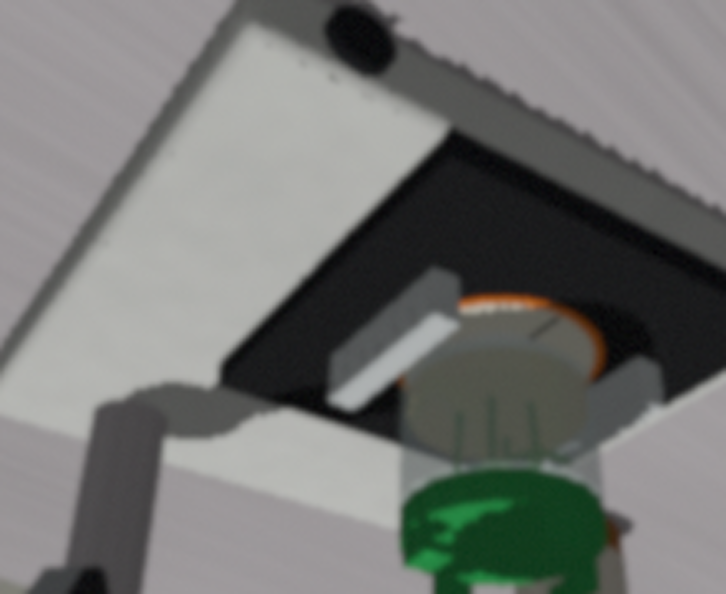

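The side view shows the jar base centred on the ring within about 0.5 px (1–1.5 mm), between the stops and upright. The wrist view agrees within about 1.5 mm. The bottle, dish and white jar are at the same pixels as at the start. Handing in.

```bash
python3 -c "
from rig import ctrl
s=ctrl.observe();print(s['time_s'],s['force'],abs(s['joint_vel']).max())
print(ctrl.close_job())"
```

```text
21.05 [-0.08474435 -0.7999834  -0.54990486] 0.016319675993805793
the job is handed in; nothing more can be done
None
```

I twisted the green-lidded jar about 62° to unlock it, lifted it straight off, and set it on the stage cross between the stops. The gripper leaned back 40° from pick-up to release. It is released, the arm is clear, and the job was handed in at 21 s of the 59 s allowed.

**Forces:** readings stayed under about 8 N throughout, including roughly 6 N when the jar touched the plate.

**Placement:** the jar stands upright. At touchdown the tool height matched an underside at 35 mm, the plate's top. It sits about 1–3 mm from the cross, against the 7 mm allowed.

**Bystanders:** the white-lidded jar, bottle and dish look unmoved by eye in the last pictures, taken just before a final short move back through free space. I did not measure them.

**Checks that disagreed:**
- **Lid position:** the side view put the lid about 1 px (about 3 mm) off its expected place, and the wrist view about 1.5 mm. The jar's base against the ring was only about 1.5 mm off.
- **Direction least certain:** the jar's position along the gripper's forward direction is good only to about 2 mm.
- **Lens cover:** the lens hid the placed jar from above, so the top view gave no check.

**Change on the way:** my first approach ran the last joint to its range limit at -2.98 rad. I turned the wrist back the other way in free space before grasping.

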